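Charge the crucible and line up the ingot moulds

ROBOT

A 7-joint arm with a two-finger parallel gripper is mounted at the origin on a cart in front of the work surface, level with it; the furniture and walls round the work are solid. World frame = base frame: x ahead of the robot, y to its left, z up, the work surface at z = 0. Lengths are in m, angles in rad, forces in N, time in s.
With the tool pointing down it reaches from about 0.4 to 0.85 m from the base axis. Payload 4.5 kg.
Tool frame: the origin (TCP) lies on the centre line of the jaws, within the pads' length; the fingertips stand 11 mm ahead of it and the grasp point (between the pads) lies 8 mm behind it; z points along the fingers, y is the direction in which the jaws open and shut (so a half turn about z gives the same grasp; the last joint's range is limited). The gripper opens to 88 mm and grips with 3 to 60 N. Pads are 18 mm wide; open, the fingers measure 123 mm over their backs; the gripper's body (75 mm by 187 mm) begins 45 mm behind the grasp point.
Start: joints at [1.327, 0.689, -0.195, 1.565, 0.157, 0.902, -0.215], TCP at [0.171, -0.601, 0.25] pointing down, gripper open.
Joint ranges: [-3.01, 3.01], [-0.46, 2.08], [-1.47, 1.51], [0.13, 2.56], [-1, 4.14], [0.04, 2.09], [-2.66, 2.66]. Speed limits (rad/s): [2.57, 2.57, 3.14, 3.14, 3.14, 3.14, 3.14].

INTERFACE

Orientations are given as a unit quaternion [x, y, z, w].
In Python, from plant import r, snapshot gives the robot as it stands.
- The arm moves only by the tool drive_tool, never from a script. Its argument "commands" is a list of rows, each an object of numbers: "wx", "wy", "wz": the turn, a rotation vector about the tool's x, y, z in rad; "dx", "dy", "dz": the shift along the tool's x, y, z in m; "claw": the opening, from 0 (shut) to 1 (fully open). A call has 1 to 12 rows; each row shifts and turns the commanded pose from where the row before left it, along the tool's axes as they then stand; what a row does not reach is not made up. A row lasts 1/10 s, in which the tool goes at most 50 mm and 8.59 degrees, less where a joint would pass 70% of its speed; a pose out of reach is approached as far as the arm can. A call is refused whole if a number of a shift passes 0.05 or a number of a turn 0.15, either way. A call with a gripper value outside its range is refused whole. The fingers move at their own pace and stop on an object; "grip_force" is the grip in N (left out, the last holds). Time passes only in rows, so rows that do not move let the fingers close. It gives the time, the measured TCP pose, the force and the opening at its end, in the units of the state.
- r.get_state(): the state, without advancing time (a new reading comes with each control period).
- snapshot(name): name is "scene" or "top" or "wrist"; returns a dict with "color" (384x512x3 uint8, red, green, blue), "fx", "fy", "cx", "cy" (pixels), "world_to_cam" (4x4, takes a point from world to camera coordinates); the wrist camera has in their place "T_tool_cam" (4x4, takes a point from camera to tool coordinates, whose origin is the TCP and whose axes are the flange's). Camera axes: x right, y up, looking along -z (the intrinsics and any distortion apply to the point x, -y, -z); pixel columns grow to the right and rows downward; lengths in m; the calibration is good to about 2 mm. A picture is of the moment at which its call begins: read the wrist's pose just before it. There is no depth.
- r.finish_job(): hands the job in, once; it reports no verdict.
The state is a dict: "clock": time; "q": joint angles; "qd": joint speeds; "joint_torque": joint torques, N m; "tool_pos": TCP position; "eef_rot": TCP orientation; "contact_force": force on the tool from outside, world axes, zero at the start; "moment": the same for the moment, N m; "opening": opening from 0.0 (shut) to 1.0 (fully open).
Only numpy, scipy, OpenCV 4.12 (cv2) and the standard library are available. Lean on these libraries where they do the work, as an engineer would, in place of code of your own. Each camera call takes 0.05 s, during which the arm holds its last target. There are 200 camera calls.

TASK

Get the bench ready for a small casting: set the white crucible upright, level and centred in the ring of its stand, then put every brass piece from the pocket tray into it. Also slide (do not lift) both steel ingot moulds along the bench plate, away from you, until the far edge of each meets the scribed line along its whole width, neither short of it nor past it, and leave the red tin alone.

Things in the scene. Friction and masses are not known exactly. Their poses are not given: they have to be found in the camera images.
- line_mid (a point): middle of the white line scribed on the bench plate, on the plate's top face. The plate is fixed, dark steel, 250 mm (x) by 400 mm (y) by 6 mm thick; its top is 6 mm above the table. This point is 50 mm from the plate's centre, on the far side: x of its frame points across the line away from the robot, y along the line (to the left), z up. The line is 2.4 mm wide and 390 mm long
- mould_a_mid (a point): centre (half-way up) of one open steel ingot mould, a flat rectangular block 64 mm deep (its x) by 90 mm wide (its y) by 18 mm high with two troughs open at the top, about 0.45 kg, lying loose on the bench plate with its x axis roughly away from the robot; flat solid outer faces. x points to its far face, the one that faces the scribed line
- mould_a_far_left (a point): left (+y) end of that mould's far edge: a point 9 mm up on the corner, 32 mm in x and +45 mm in y from its centre
- mould_a_far_right (a point): right (-y) end of that mould's far edge: 32 mm in x and -45 mm in y from its centre
- mould_b_mid (a point): centre (half-way up) of one open steel ingot mould, a flat rectangular block 64 mm deep (its x) by 90 mm wide (its y) by 18 mm high with two troughs open at the top, about 0.45 kg, lying loose on the bench plate with its x axis roughly away from the robot; flat solid outer faces. x points to its far face, the one that faces the scribed line
- mould_b_far_left (a point): left (+y) end of that mould's far edge: a point 9 mm up on the corner, 32 mm in x and +45 mm in y from its centre
- mould_b_far_right (a point): right (-y) end of that mould's far edge: 32 mm in x and -45 mm in y from its centre
- crucible_mid (a point): centre (half-way up) of the white ceramic crucible: round-bottomed cup, 62 mm outside diameter, 47 mm high, wall 4 mm, open at the top (inside 54 mm), 0.15 kg; the bottom 30 mm is a half sphere with a tiny 16 mm flat, the upper 17 mm is a straight cylinder. It stands upright on the table at first; z is its axis, up out of the mouth; centre is 23.5 mm above the bottom and below the rim. It can be gripped across the cylinder from above
- stand_ring (a point): centre of the wire ring of the fixed crucible stand, 35 mm above the table: ring of 6 mm bar, inside diameter 44 mm, outside 56 mm, on three legs on a 90 mm round foot 8 mm thick. z is up. With the crucible seated level in it, crucible_mid is about 16 mm above this point and the rim about 75 mm above the table
- tray: the fixed wooden pocket tray, 98 mm (x) by 144 mm (y) by 12 mm high, origin under its centre: six 16 mm square pockets 5 mm deep, in 2 rows of 3, 46 mm apart both ways; the pieces stick out 14 mm above it (10 mm of that straight-sided)
- slug_0_mid (a point): centre (half-way up) of a brass charge piece: a 15 mm length of 12 mm square bar with a domed top, 19 mm long in all, 21 g; z is its long axis, towards the dome; the flat end is 9.5 mm below this point and the flat sides end 5.5 mm above it. At first it stands dome up in a pocket of the tray, its centre 16.5 mm above the table. Not every piece is there each time
- slug_1_mid (a point): centre (half-way up) of a brass charge piece: a 15 mm length of 12 mm square bar with a domed top, 19 mm long in all, 21 g; z is its long axis, towards the dome; the flat end is 9.5 mm below this point and the flat sides end 5.5 mm above it. At first it stands dome up in a pocket of the tray, its centre 16.5 mm above the table. Not every piece is there each time
- slug_2_mid (a point): centre (half-way up) of a brass charge piece: a 15 mm length of 12 mm square bar with a domed top, 19 mm long in all, 21 g; z is its long axis, towards the dome; the flat end is 9.5 mm below this point and the flat sides end 5.5 mm above it. At first it stands dome up in a pocket of the tray, its centre 16.5 mm above the table. Not every piece is there each time
- slug_3_mid (a point): centre (half-way up) of a brass charge piece: a 15 mm length of 12 mm square bar with a domed top, 19 mm long in all, 21 g; z is its long axis, towards the dome; the flat end is 9.5 mm below this point and the flat sides end 5.5 mm above it. At first it stands dome up in a pocket of the tray, its centre 16.5 mm above the table. Not every piece is there each time
- slug_4_mid (a point): centre (half-way up) of a brass charge piece: a 15 mm length of 12 mm square bar with a domed top, 19 mm long in all, 21 g; z is its long axis, towards the dome; the flat end is 9.5 mm below this point and the flat sides end 5.5 mm above it. At first it stands dome up in a pocket of the tray, its centre 16.5 mm above the table. Not every piece is there each time
- slug_5_mid (a point): centre (half-way up) of a brass charge piece: a 15 mm length of 12 mm square bar with a domed top, 19 mm long in all, 21 g; z is its long axis, towards the dome; the flat end is 9.5 mm below this point and the flat sides end 5.5 mm above it. At first it stands dome up in a pocket of the tray, its centre 16.5 mm above the table. Not every piece is there each time
- red_tin: small red and white tin, 45 mm across, 50 mm high, a bystander to be left alone; origin under its base
- crucible: the same crucible; origin at the centre of its underside, z up out of the mouth
- mould_a: that mould's body; origin at the centre of its underside, axes as its centre point
- mould_b: that mould's body; origin at the centre of its underside, axes as its centre point
Not all that is in view belongs to the job. What is shaped like the crucible but pink is not meant. What is shaped like the mould_a but green is not meant.

How it is judged:
By the outcome, as a careful person would: the job done as asked, in the order asked, and still so for the second after the job is handed in, with the robot touching nothing.
Of slug_0, slug_1, slug_2, slug_3, slug_4, slug_5 only 4 to 6 are there at a start; the rules pass over those that are not, and their reading is None.
At some moment in a run one of mould_a, mould_b may be knocked a few centimetres aside while the robot is not near it.
Once in a run the grip may slacken for a moment while it holds something.
It also fails if it takes over 208 s, if anything falls off the work surface, if the arm or the gripper's body presses on something with over 40 N, if the wrist force passes 120 N, or if a joint passes its speed limit or range.

## Working session

There is one attempt and no reset: what is moved stays moved. The work goes in short steps, Python scripts to look and compute and a tool call to move; the robot and the scene stay as the last step left them, time stands still between calls to the robot, and variables do not carry over. Pictures are saved under pics/ and viewed, on a budget of 14 in all, crops included, one or two more only if the job needs it, and the job is handed in when it is done.

Besides the shell and the picture viewer there is one more tool, called after ">>>" by a JSON object that holds its "api" and its "payload". drive_tool: Moves the arm, as the interface text tells. Its arguments: {"type":"object","properties":{"commands":{"type":"array","items":{"type":"object","properties":{"wx":{"type":"number"},"wy":{"type":"number"},"wz":{"type":"number"},"dx":{"type":"number"},"dy":{"type":"number"},"dz":{"type":"number"},"claw":{"type":"number"}}}},"grip_force":{"type":"number"}},"required":["commands"]}

```bash
mkdir -p pics; ls
python3 - <<'E'
from plant import r, snapshot
import cv2,numpy as np
s=r.get_state()
for k in s: print(k,np.round(s[k],4))
for n in ("scene","top","wrist"):
    d=snapshot(n); cv2.imwrite(f"pics/{n}0.png",d["color"][...,::-1])
    print(n,{k:(np.round(v,4).tolist() if k!='color' else 0) for k,v in d.items()})
a=[cv2.imread(f"pics/{n}0.png") for n in ("scene","top")]
E
```

```text
pics
clock 0.0
q [ 1.3268  0.6899 -0.1945  1.5663  0.1573  0.9025 -0.2151]
qd [ 0.0009  0.0016  0.0007 -0.001  -0.0011 -0.     -0.0009]
joint_torque [ 7.00000e-04 -5.27559e+01 -1.26670e+00 -1.53429e+01 -5.27000e-02
  6.60000e-03  1.00000e-04]
tool_pos [ 0.1712 -0.6005  0.2489]
eef_rot [ 9.904e-01  1.385e-01 -2.000e-04 -9.000e-04]
contact_force [ 0.5301 -0.2215 -0.0035]
moment [-0.0025  0.0091  0.0385]
opening 1.0019
scene {'color': 0, 'fx': 468.5244, 'fy': 468.5244, 'cx': 260.6625, 'cy': 201.7636, 'world_to_cam': [[0.5487, -0.8357, -0.0218, -0.3326], [0.4373, 0.2647, 0.8595, -0.2472], [-0.7125, -0.4812, 0.5107, -1.4259], [0.0, 0.0, 0.0, 1.0]]}
top {'color': 0, 'fx': 404.1557, 'fy': 404.1557, 'cx': 253.9348, 'cy': 193.6952, 'world_to_cam': [[-0.0094, -0.9998, 0.0176, -0.0978], [0.9841, -0.0061, 0.1773, -0.475], [-0.1771, 0.019, 0.984, -1.255], [0.0, 0.0, 0.0, 1.0]]}
wrist {'color': 0, 'fx': 283.7365, 'fy': 283.7365, 'cx': 259.0244, 'cy': 189.3454, 'T_tool_cam': [[0.0001, 0.9503, 0.3114, 0.0801], [1.0, 0.0001, -0.0007, -0.0005], [-0.0007, 0.3113, -0.9503, -0.1348], [0.0, 0.0, 0.0, 1.0]]}
```

View pics/top0.png

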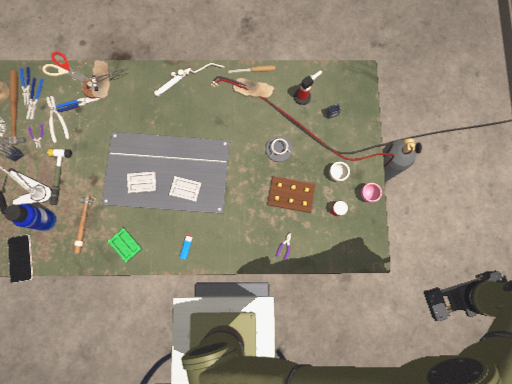

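View pics/scene0.png

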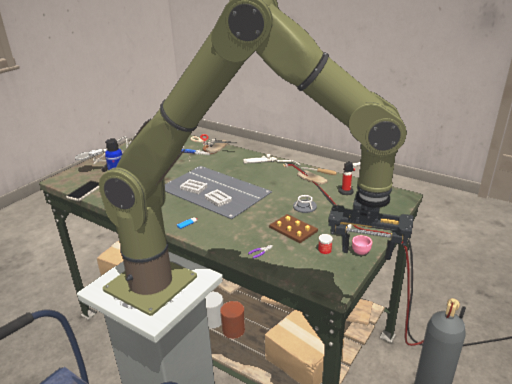

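The top view shows the plate at about (105–228, 133–212), the moulds at (141,182) and (185,188), and the stand at (278,148). The white crucible is at (340,172), the tin at (340,208), the pink decoy at (372,192), and the tray at (292,194) with its brass pieces. The scene view agrees, but the gripper hides the crucible there.

```bash
cat > h.py <<'E'
from plant import r, snapshot
import cv2,numpy as np
from scipy.spatial.transform import Rotation as R
def take(n,save=None):
    s=r.get_state(); d=snapshot(n)
    if n=="wrist":
        T=np.eye(4);T[:3,:3]=R.from_quat(s["eef_rot"]).as_matrix();T[:3,3]=s["tool_pos"]
        d["cw"]=T@d["T_tool_cam"]
    else: d["cw"]=np.linalg.inv(d["world_to_cam"])
    if save:
        cv2.imwrite(f"pics/{save}.png",d["color"][...,::-1]); np.save(f"pics/{save}.npy",{k:v for k,v in d.items()},allow_pickle=True)
    return d
def load(n): return np.load(f"pics/{n}.npy",allow_pickle=True).item()
def ray(d,u,v):
    c=np.array([(u-d["cx"])/d["fx"],-(v-d["cy"])/d["fy"],-1.])
    return d["cw"][:3,3],d["cw"][:3,:3]@c
def onz(d,u,v,z):
    o,k=ray(d,u,v); return o+k*(z-o[2])/k[2]
def proj(d,p):
    c=np.linalg.inv(d["cw"])@np.append(p,1); return np.array([d["cx"]+d["fx"]*c[0]/-c[2],d["cy"]-d["fy"]*c[1]/-c[2]])
def tri(obs):
    A=np.zeros((3,3));b=np.zeros(3)
    for d,u,v in obs:
        o,k=ray(d,u,v);k=k/np.linalg.norm(k);P=np.eye(3)-np.outer(k,k);A+=P;b+=P@o
    x=np.linalg.solve(A,b)
    res=[np.linalg.norm(proj(d,x)-[u,v]) for d,u,v in obs]
    return x,res
def blobs(d,mask,amin=20):
    n,l,st,c=cv2.connectedComponentsWithStats(mask.astype(np.uint8))
    return [(c[i],st[i]) for i in range(1,n) if st[i,4]>=amin]
def hsv(d): return cv2.cvtColor(d["color"],cv2.COLOR_RGB2HSV).astype(int)
def tool(dx): # world shift -> tool axes
    return R.from_quat(r.get_state()["eef_rot"]).inv().apply(dx)
def yaw():
    m=R.from_quat(r.get_state()["eef_rot"]).as_matrix(); return np.arctan2(m[1,0],m[0,0])
E
python3 - <<'E'
from h import *
d=take("top","t1")
for n,u,v,z in [("plateTL",111,133,.006),("plateTR",228,139,.006),("plateBL",105,208,.006),("plateBR",222,212,.006),("lineL",111,155,.006),("lineR",227,161,.006),("A",141,182,.024),("B",185,188,.024),("stand",279,147,.035),("cruc",340,171,.047),("tin",340,207,.05),("pink",372,191,.047),("tray",292,194,.012)]:
    print(n,np.round(onz(d,u,v,z),3))
h=hsv(d)
m=(h[...,0]>15)&(h[...,0]<32)&(h[...,1]>130)&(h[...,2]>120)
for c,s in blobs(d,m,3): print(np.round(c,1),s, np.round(onz(d,*c,.022),3))
E
```

```text
plateTL [0.692 0.378 0.006]
plateTR [ 0.67  -0.016  0.006]
plateBL [0.436 0.384 0.006]
plateBR [0.421 0.003 0.006]
lineL [0.615 0.374 0.006]
lineR [ 0.593 -0.013  0.006]
A [0.519 0.266 0.024]
B [0.498 0.123 0.024]
stand [ 0.632 -0.186  0.035]
cruc [ 0.547 -0.382  0.047]
tin [ 0.428 -0.375  0.05 ]
pink [ 0.48  -0.482  0.047]
tray [ 0.478 -0.228  0.012]
[ 50.1 152.1] [ 47 149   6   8  37] [0.621 0.569 0.022]
[279.1 184.5] [277 183   5   4  15] [ 0.508 -0.185  0.022]
[293.1 186.8] [291 185   5   5  20] [ 0.5   -0.231  0.022]
[306.2 189.2] [304 187   5   5  17] [ 0.492 -0.273  0.022]
[276.4 197.9] [275 196   4   5  14] [ 0.464 -0.175  0.022]
[290.8 200.1] [289 198   5   5  18] [ 0.456 -0.222  0.022]
[304.4 202.9] [302 201   5   5  18] [ 0.447 -0.266  0.022]
[448.  307.3] [447 307   3   2   3] [ 0.112 -0.707  0.022]
```

>>> {"api": "drive_tool", "payload": {"commands": [{"wz": 0.1175},{"wz": 0.1175},{"wz": 0.1175},{"wz": 0.1175},{"dx": 0.024,"dy": -0.027},{"dx": 0.024,"dy": -0.027},{"dx": 0.024,"dy": -0.027},{"dx": 0.024,"dy": -0.027},{"dx": 0.024,"dy": -0.027},{"dx": 0.024,"dy": -0.027},{"dx": 0.024,"dy": -0.027}]}}

```text
validation failed for argument at $.co...
```

>>> {"api": "drive_tool", "payload": {"commands": [{"dx": 0.024,"dy": -0.027},{"dx": 0.024,"dy": -0.027},{"dx": 0.024,"dy": -0.027},{"dx": 0.024,"dy": -0.027},{"dx": 0.024,"dy": -0.027},{"dx": 0.024,"dy": -0.027},{"dx": 0.024,"dy": -0.027},{},{}]}}

```text
validation failed for argument at $.co...
```

Run:
```python
from h import *
s=r.get_state();print(s["clock"],s["tool_pos"],yaw())
d=take("wrist","w1")
```

```text
0.2 [ 0.17126663 -0.60071458  0.24924004] 0.2778352887882983
```

View pics/w1.png

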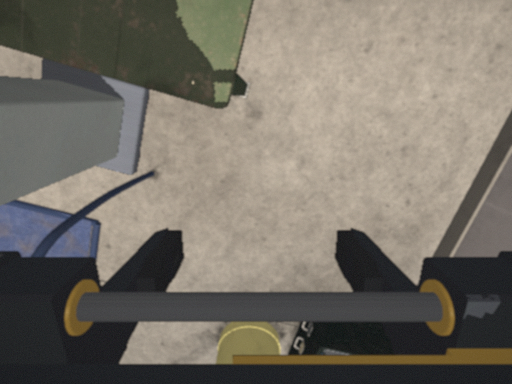

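The call was refused and the arm has not moved; the wrist view shows the floor and the fingers from row 230 down. I'll send rows with every key filled in.

>>> {"api": "drive_tool", "payload": {"commands": [{"dx": 0,"dy": 0,"dz": 0,"wx": 0,"wy": 0,"wz": 0.1175,"claw": 1},{"dx": 0,"dy": 0,"dz": 0,"wx": 0,"wy": 0,"wz": 0.1175,"claw": 1}]}}

```text
clock: 0.45
tool_pos: [0.1713, -0.6009, 0.2495]
eef_rot: [1.0, 0.019, 0.0, -0.0]
contact_force: [0.6, 0.3, -0.0]
opening: 1.0
```

>>> {"api": "drive_tool", "payload": {"commands": [{"wz": 0.1175,"claw": 1},{"wz": 0.1175,"claw": 1}]}}

```text
validation failed for argument at $.co...
```

>>> {"api": "drive_tool", "payload": {"commands": [{"dx": 0.024,"dy": -0.027,"dz": 0,"wx": 0,"wy": 0,"wz": 0,"claw": 1},{"dx": 0.024,"dy": -0.027,"dz": 0,"wx": 0,"wy": 0,"wz": 0,"claw": 1}]}}

```text
clock: 0.65
tool_pos: [0.2167, -0.5449, 0.2495]
eef_rot: [1.0, 0.02, -0.0, 0.0]
contact_force: [1.0, 0.0, 0.5]
opening: 0.999
```

>>> {"api": "drive_tool", "payload": {"commands": [{"dx": 0,"dy": 0,"dz": 0,"wx": 0,"wy": 0,"wz": 0.115,"claw": 1},{"dx": 0,"dy": 0,"dz": 0,"wx": 0,"wy": 0,"wz": 0.115,"claw": 1},{"dx": 0.03,"dy": -0.032,"dz": 0,"wx": 0,"wy": 0,"wz": 0,"claw": 1},{"dx": 0.03,"dy": -0.032,"dz": 0,"wx": 0,"wy": 0,"wz": 0,"claw": 1},{"dx": 0.03,"dy": -0.032,"dz": 0,"wx": 0,"wy": 0,"wz": 0,"claw": 1},{"dx": 0.03,"dy": -0.032,"dz": 0,"wx": 0,"wy": 0,"wz": 0,"claw": 1},{"dx": 0.03,"dy": -0.032,"dz": 0,"wx": 0,"wy": 0,"wz": 0,"claw": 1},{"dx": 0.03,"dy": -0.032,"dz": 0,"wx": 0,"wy": 0,"wz": 0,"claw": 1},{"dx": 0.03,"dy": -0.032,"dz": 0,"wx": 0,"wy": 0,"wz": 0,"claw": 1},{"dx": 0.03,"dy": -0.032,"dz": 0,"wx": 0,"wy": 0,"wz": 0,"claw": 1},{"dx": 0.03,"dy": -0.032,"dz": 0,"wx": 0,"wy": 0,"wz": 0,"claw": 1},{"dx": 0.03,"dy": -0.032,"dz": 0,"wx": 0,"wy": 0,"wz": 0,"claw": 1}]}}

```text
clock: 1.85
tool_pos: [0.5726, -0.2851, 0.2497]
eef_rot: [0.996, -0.093, -0.0, 0.0]
contact_force: [-0.0, -0.4, 0.3]
opening: 1.0
```

>>> {"api": "drive_tool", "payload": {"commands": [{"dx": 0,"dy": 0,"dz": 0,"wx": 0,"wy": 0,"wz": 0,"claw": 1},{"dx": 0,"dy": 0,"dz": 0,"wx": 0,"wy": 0,"wz": 0,"claw": 1},{"dx": 0,"dy": 0,"dz": 0,"wx": 0,"wy": 0,"wz": 0,"claw": 1}]}}

```text
clock: 2.15
tool_pos: [0.5701, -0.2878, 0.2496]
eef_rot: [0.996, -0.094, -0.001, 0.001]
contact_force: [-0.1, 0.3, 0.1]
opening: 1.002
```

Run:
```python
from h import *
s=r.get_state();print(s["clock"],s["tool_pos"],yaw())
d=take("wrist","w2")
```

```text
2.15 [ 0.57006097 -0.28779831  0.24955993] -0.18896953137550646
```

View pics/w2.png

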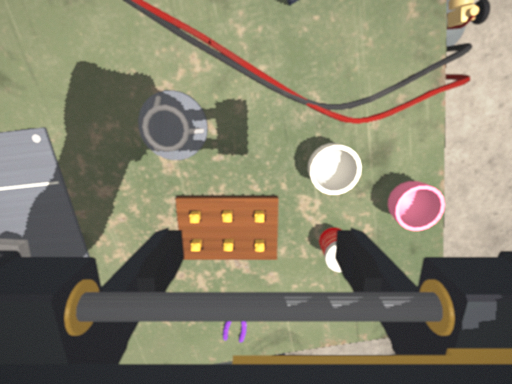

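The wrist view is clear. The ring is near (166,128), the crucible rim near (335,169), the pink decoy at (416,205) and the tin at (335,250). All six slugs show: (195,217), (227,217), (259,217) and (196,247), (228,246), (260,246). I'll take a second view from a shifted place.

>>> {"api": "drive_tool", "payload": {"commands": [{"dx": -0.02,"dy": 0.035,"dz": 0.02,"wx": 0,"wy": 0,"wz": 0,"claw": 1},{"dx": -0.02,"dy": 0.035,"dz": 0.02,"wx": 0,"wy": 0,"wz": 0,"claw": 1},{"dx": 0,"dy": 0,"dz": 0,"wx": 0,"wy": 0,"wz": 0,"claw": 1},{"dx": 0,"dy": 0,"dz": 0,"wx": 0,"wy": 0,"wz": 0,"claw": 1},{"dx": 0,"dy": 0,"dz": 0,"wx": 0,"wy": 0,"wz": 0,"claw": 1}]}}

```text
clock: 2.7
tool_pos: [0.5195, -0.3476, 0.2103]
eef_rot: [0.996, -0.094, 0.001, -0.0]
contact_force: [1.0, 0.8, 0.1]
opening: 1.002
```

```bash
cat > m1.py <<'E'
from h import *
import sys
def cruc(d):
    h=hsv(d); m=(h[...,1]<60)&(h[...,2]>140)
    m=cv2.morphologyEx(m.astype(np.uint8),cv2.MORPH_OPEN,np.ones((3,3)))
    return [(np.round(c,1),s) for c,s in blobs(d,m,300)]
def slugs(d):
    h=hsv(d); m=(h[...,0]>15)&(h[...,0]<33)&(h[...,1]>130)&(h[...,2]>120)
    return [(np.round(c,1),s) for c,s in blobs(d,m,15)]
if __name__=="__main__":
  for n in sys.argv[1:]:
    d=load(n); print(n)
    for c,s in cruc(d): print(" white",c,s)
    for c,s in slugs(d): print(" slug",c,s,np.round(onz(d,*c,.024),4))
E
python3 - <<'E'
from h import *
d=take("wrist","w3"); s=r.get_state();print(s["tool_pos"],yaw())
E
python3 m1.py w2 w3
python3 -c "
from h import *
a=cv2.imread('pics/w2.png')[80:270,110:450];b=cv2.imread('pics/w3.png')[60:270,60:400]
a=cv2.resize(a[:110,:130],None,fx=3,fy=3,interpolation=2);b=cv2.resize(b[:130,:130],None,fx=3,fy=3,interpolation=2)
o=np.zeros((390,790,3),np.uint8);o[:330,:390]=a;o[:,400:790]=b;cv2.imwrite('pics/ringc.png',o)"
```

```text
[ 0.52004693 -0.34712578  0.21040381] -0.18615268930148396
w2
 white [477.5 141.3] [  396     0   116   257 15990]
 white [101.   19.1] [ 90   6  27  24 307]
 white [231.9  21.1] [215   7  34  29 370]
 white [351.2  42.2] [ 329   10   41   69 1153]
 white [167.2  51. ] [ 136   34   68   33 1013]
 white [413.8  88.4] [384  70  55  35 578]
 white [182.   93.9] [165  72  36  38 535]
 white [249.9  93.7] [237  81  26  29 366]
 white [169.6 140.1] [143 104  54  65 896]
 white [380.7 135.5] [365 120  38  40 544]
 white [336.7 167.6] [ 308  123   57   80 2833]
 white [ 22.5 174.3] [   0  124   56  111 4384]
 white [331.6 258.8] [324 243  17  31 326]
 white [350.1 348.2] [ 286  338  107   17 1158]
 slug [194.6 216.7] [189 211  12  13 129] [ 0.5101 -0.1864  0.024 ]
 slug [226.8 215.9] [221 210  12  13 124] [ 0.5029 -0.2303  0.024 ]
 slug [258.9 216. ] [254 210  11  13 115] [ 0.4944 -0.2737  0.024 ]
 slug [195.8 244.9] [190 239  12  13 129] [ 0.4674 -0.1768  0.024 ]
 slug [228.  244.7] [223 239  11  13 120] [ 0.4591 -0.222   0.024 ]
 slug [259. 245.] [254 239  11  13 118] [ 0.4502 -0.2654  0.0
[... 877 characters left out ...]
96.3 246.3] [ 276  228   41   38 1226]
 white [342.4 347.6] [ 265  335  128   20 1486]
 slug [131.  201.1] [123 195  16  14 173] [ 0.5092 -0.1886  0.024 ]
 slug [167.5 200.3] [160 194  15  14 170] [ 0.502  -0.2322  0.024 ]
 slug [203.9 200.4] [197 194  14  14 160] [ 0.4937 -0.2752  0.024 ]
 slug [134.6 233.5] [127 227  16  14 178] [ 0.467 -0.179  0.024]
 slug [172.8 228. ] [169 227   9   3  26] [ 0.4654 -0.2282  0.024 ]
 slug [206.4 234.2] [200 227  13  15 154] [ 0.4493 -0.2672  0.024 ]
 slug [ 77.1 307.7] [ 64 280  34  55 823] [ 0.3734 -0.0651  0.024 ]
 slug [441.  307.6] [421 280  34  55 824] [ 0.28   -0.5576  0.024 ]
 slug [389.6 358.2] [ 234  349  278   15 2654] [ 0.2014 -0.4838  0.024 ]
```

View pics/ringc.png

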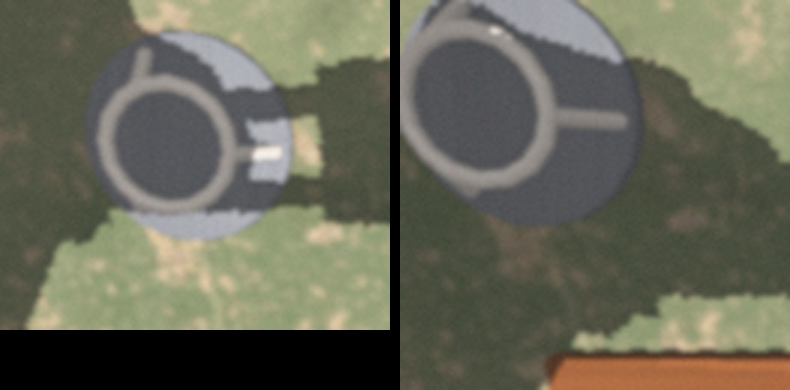

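Ring crops: the left crop shows the ring's dark inside centred at about (166,128) in w2, and the right one at about (86,95) in w3. Next I'll measure the ring by flood fill and look at the crucible rim.

```bash
cat > ff.py <<'E'
from h import *
def fill(d,seed,tol,area=(0,1e9)):
    img=cv2.GaussianBlur(d["color"],(3,3),0).copy(); m=np.zeros((386,514),np.uint8)
    cv2.floodFill(img,m,tuple(int(x) for x in seed),(0,0,0),(tol,)*3,(tol,)*3,4|cv2.FLOODFILL_FIXED_RANGE|cv2.FLOODFILL_MASK_ONLY|(255<<8))
    m=m[1:-1,1:-1]; cs,_=cv2.findContours(m,cv2.RETR_EXTERNAL,cv2.CHAIN_APPROX_NONE)
    c=max(cs,key=cv2.contourArea); c=cv2.convexHull(c)
    return cv2.fitEllipse(c),m.sum()/255
E
python3 - <<'E'
from ff import *
a,b=load("w2"),load("w3")
for t in (16,22,28):
    e1,n1=fill(a,(166,128),t);e2,n2=fill(b,(86,95),t)
    x,res=tri([(a,*e1[0]),(b,*e2[0])]); print(t,np.round(e1,1) if 0 else e1,n1,e2,n2,np.round(x,4),np.round(res,2))
a=cv2.resize(a["color"][115:215,285:385],None,fx=3.9,fy=3.9,interpolation=2);b=cv2.resize(b["color"][100:200,240:340],None,fx=3.9,fy=3.9,interpolation=2)
cv2.imwrite('pics/crc.png',np.hstack([a,b])[...,::-1])
E
```

```text
16 ((165.41407775878906, 127.94081115722656), (32.138832092285156, 36.08830261230469), 141.860107421875) 930.0 ((84.49830627441406, 94.2861557006836), (36.581520080566406, 45.03232192993164), 143.6446533203125) 1306.0 [ 0.6341 -0.1854  0.0351] [0.04 0.05]
22 ((165.3509063720703, 127.9924545288086), (32.799705505371094, 36.60423278808594), 140.77650451660156) 954.0 ((84.47351837158203, 94.26643371582031), (37.02496337890625, 45.66914367675781), 142.9870147705078) 1343.0 [ 0.6341 -0.1853  0.035 ] [0.08 0.1 ]
28 ((165.3670196533203, 127.86283111572266), (33.38661193847656, 37.08180618286133), 137.44036865234375) 985.0 ((84.42681121826172, 94.2440185546875), (37.70210647583008, 46.331912994384766), 142.4304962158203) 1387.0 [ 0.6341 -0.1854  0.035 ] [0.02 0.03]
```

View pics/crc.png

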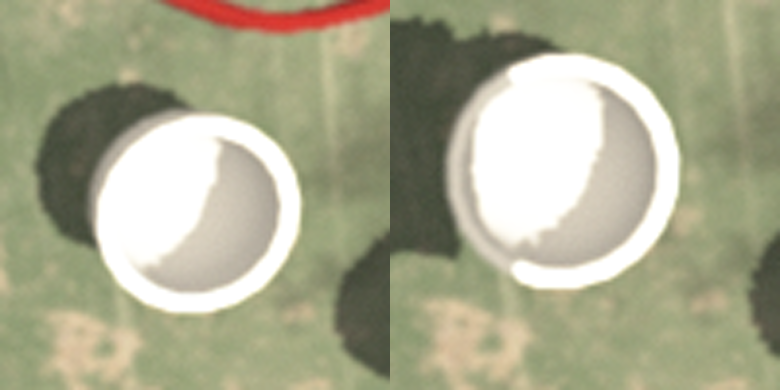

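The crops show the rim outline: centre about (336,169.5) in w2. In w3 part of the left rim lies in shadow, centre about (285,144). I'll fit the ellipse on the bright outer arc.

Run:
```python
from ff import *
out=[]
for n,(u,v),lim in (("w2",(336,170),-0.3),("w3",(285,144),-0.35)):
    d=load(n); m=(d["color"].min(2)>215).astype(np.uint8); 
    w=np.zeros_like(m); cv2.circle(w,(u,v),34,1,-1); m&=w
    # radial edge: last bright pixel along rays, subpixel by half-threshold
    g=cv2.GaussianBlur(d["color"],(3,3),0)[...,2].astype(np.float32)  # blue: white high, green low
    P=[]
    for t in np.linspace(-np.pi,np.pi,120,endpoint=False):
        if np.cos(t)<lim: continue
        rr=np.arange(16,36,.25);x=(u+rr*np.cos(t)).astype(np.float32);y=(v+rr*np.sin(t)).astype(np.float32)
        p=cv2.remap(g,x[None],y[None],cv2.INTER_LINEAR)[0]
        k=np.where((p[:-1]>=185)&(p[1:]<185))[0]
        if len(k): P.append((x[k[-1]],y[k[-1]]))
    P=np.array(P,np.float32)
    for _ in range(3):
        e=cv2.fitEllipse(P); c=np.array(e[0]); rad=np.linalg.norm(P-c,axis=1); P=P[abs(rad-np.median(rad))<2.5]
    print(n,e,len(P)); print(np.round([onz(d,*e[0],.047)],4)); out.append((d,*e[0]))
x,res=tri(out);print(np.round(x,4),res)
```

```text
w2 ((335.22509765625, 169.38525390625), (49.68263626098633, 53.72958755493164), 58.02323532104492) 71
[[ 0.5475 -0.3789  0.047 ]]
w3 ((283.66754150390625, 143.635498046875), (59.339237213134766, 60.991947174072266), 46.16522216796875) 73
[[ 0.5472 -0.3793  0.047 ]]
[ 0.5468 -0.3794  0.0447] [np.float64(0.022126426471097502), np.float64(0.025732595485043756)]
```

>>> {"api": "drive_tool", "payload": {"commands": [{"dx": 0.0165,"dy": 0.013,"dz": 0,"wx": 0,"wy": 0,"wz": 0,"claw": 1},{"dx": 0.0165,"dy": 0.013,"dz": 0.03,"wx": 0,"wy": 0,"wz": 0,"claw": 1},{"dx": 0,"dy": 0,"dz": 0.03,"wx": 0,"wy": 0,"wz": 0,"claw": 1},{"dx": 0,"dy": 0,"dz": 0.03,"wx": 0,"wy": 0,"wz": 0,"claw": 1},{"dx": 0,"dy": 0,"dz": 0.03,"wx": 0,"wy": 0,"wz": 0,"claw": 1},{"dx": 0,"dy": 0,"dz": 0.02,"wx": 0,"wy": 0,"wz": 0,"claw": 1},{"dx": 0,"dy": 0,"dz": 0.02,"wx": 0,"wy": 0,"wz": 0,"claw": 1},{"dx": 0,"dy": 0,"dz": 0.016,"wx": 0,"wy": 0,"wz": 0,"claw": 1},{"dx": 0,"dy": 0,"dz": 0,"wx": 0,"wy": 0,"wz": 0,"claw": 1},{"dx": 0,"dy": 0,"dz": 0,"wx": 0,"wy": 0,"wz": 0,"claw": 1},{"dx": 0,"dy": 0,"dz": 0,"wx": 0,"wy": 0,"wz": 0,"claw": 1}], "grip_force": 25}}

```text
clock: 3.85
tool_pos: [0.5477, -0.3799, 0.0351]
eef_rot: [0.996, -0.093, 0.001, 0.001]
contact_force: [-0.5, -0.2, 0.6]
opening: 1.003
```

>>> {"api": "drive_tool", "payload": {"commands": [{"dx": 0,"dy": 0,"dz": 0,"wx": 0,"wy": 0,"wz": 0,"claw": 0.8},{"dx": 0,"dy": 0,"dz": 0,"wx": 0,"wy": 0,"wz": 0,"claw": 0.75},{"dx": 0,"dy": 0,"dz": 0,"wx": 0,"wy": 0,"wz": 0,"claw": 0.7},{"dx": 0,"dy": 0,"dz": 0,"wx": 0,"wy": 0,"wz": 0,"claw": 0.65},{"dx": 0,"dy": 0,"dz": 0,"wx": 0,"wy": 0,"wz": 0,"claw": 0.6},{"dx": 0,"dy": 0,"dz": 0,"wx": 0,"wy": 0,"wz": 0,"claw": 0.6},{"dx": 0,"dy": 0,"dz": 0,"wx": 0,"wy": 0,"wz": 0,"claw": 0.6},{"dx": 0,"dy": 0,"dz": 0,"wx": 0,"wy": 0,"wz": 0,"claw": 0.6},{"dx": 0,"dy": 0,"dz": 0,"wx": 0,"wy": 0,"wz": 0,"claw": 0.6},{"dx": 0,"dy": 0,"dz": 0,"wx": 0,"wy": 0,"wz": 0,"claw": 0.6}], "grip_force": 25}}

```text
clock: 4.85
tool_pos: [0.5469, -0.3795, 0.034]
eef_rot: [0.996, -0.093, 0.0, 0.0]
contact_force: [-1.1, 1.5, 5.2]
opening: 0.696
```

>>> {"api": "drive_tool", "payload": {"commands": [{"dx": 0,"dy": 0,"dz": -0.01,"wx": 0,"wy": 0,"wz": 0,"claw": 0.6},{"dx": 0,"dy": 0,"dz": -0.02,"wx": 0,"wy": 0,"wz": 0,"claw": 0.6},{"dx": 0,"dy": 0,"dz": -0.02,"wx": 0,"wy": 0,"wz": 0,"claw": 0.6},{"dx": 0,"dy": 0,"dz": -0.01,"wx": 0,"wy": 0,"wz": 0,"claw": 0.6},{"dx": 0.003,"dy": -0.014,"dz": 0,"wx": 0,"wy": 0,"wz": 0,"claw": 0.6},{"dx": 0.006,"dy": -0.025,"dz": 0,"wx": 0,"wy": 0,"wz": 0,"claw": 0.6},{"dx": 0.006,"dy": -0.025,"dz": 0,"wx": 0,"wy": 0,"wz": 0,"claw": 0.6},{"dx": 0.006,"dy": -0.025,"dz": 0,"wx": 0,"wy": 0,"wz": 0,"claw": 0.6},{"dx": 0.006,"dy": -0.025,"dz": 0,"wx": 0,"wy": 0,"wz": 0,"claw": 0.6},{"dx": 0.006,"dy": -0.025,"dz": 0,"wx": 0,"wy": 0,"wz": 0,"claw": 0.6},{"dx": 0.006,"dy": -0.025,"dz": 0,"wx": 0,"wy": 0,"wz": 0,"claw": 0.6}], "grip_force": 25}}

```text
clock: 5.95
tool_pos: [0.6153, -0.2227, 0.0923]
eef_rot: [0.996, -0.093, -0.001, -0.001]
contact_force: [-0.1, -0.4, -0.2]
opening: 0.694
```

>>> {"api": "drive_tool", "payload": {"commands": [{"dx": 0.006,"dy": -0.025,"dz": 0,"wx": 0,"wy": 0,"wz": 0,"claw": 0.6},{"dx": 0.004,"dy": -0.015,"dz": 0,"wx": 0,"wy": 0,"wz": 0,"claw": 0.6},{"dx": 0,"dy": 0,"dz": 0,"wx": 0,"wy": 0,"wz": 0,"claw": 0.6},{"dx": 0,"dy": 0,"dz": 0,"wx": 0,"wy": 0,"wz": 0,"claw": 0.6},{"dx": 0,"dy": 0,"dz": 0,"wx": 0,"wy": 0,"wz": 0,"claw": 0.6}], "grip_force": 25}}

```text
clock: 6.45
tool_pos: [0.6316, -0.1906, 0.0935]
eef_rot: [0.996, -0.095, -0.001, 0.001]
contact_force: [-0.9, -0.8, -1.8]
opening: 0.697
```

Run:
```python
from h import *
s=r.get_state();p=s["tool_pos"];print(s["clock"],p,yaw(),s["opening"])
print(np.round(tool(np.array([.6341,-.1854,.062])-p),4), R.from_quat(s["eef_rot"]).as_matrix().round(4)[:,2])
d=take("wrist","w4")
```

```text
6.45 [ 0.63162553 -0.19057685  0.09349798] -0.18973417755104652 0.696930593090424
[ 0.0015 -0.0056  0.0315] [-0.0012 -0.0019 -1.    ]
```

View pics/w4.png

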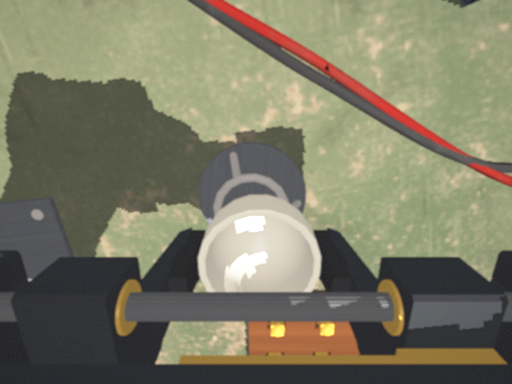

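The crucible is held upright, mouth centred about (262,255), just short of the stand. I'll correct the position and lower it.

>>> {"api": "drive_tool", "payload": {"commands": [{"dx": 0.0015,"dy": -0.0055,"dz": 0,"wx": 0,"wy": 0,"wz": 0,"claw": 0.6},{"dx": 0,"dy": 0,"dz": 0.01,"wx": 0,"wy": 0,"wz": 0,"claw": 0.6},{"dx": 0,"dy": 0,"dz": 0.01,"wx": 0,"wy": 0,"wz": 0,"claw": 0.6},{"dx": 0,"dy": 0,"dz": 0.005,"wx": 0,"wy": 0,"wz": 0,"claw": 0.6},{"dx": 0,"dy": 0,"dz": 0,"wx": 0,"wy": 0,"wz": 0,"claw": 0.6},{"dx": 0,"dy": 0,"dz": 0,"wx": 0,"wy": 0,"wz": 0,"claw": 0.6},{"dx": 0,"dy": 0,"dz": 0,"wx": 0,"wy": 0,"wz": 0,"claw": 0.6}], "grip_force": 25}}

```text
clock: 7.2
tool_pos: [0.6355, -0.1832, 0.069]
eef_rot: [0.996, -0.094, 0.0, 0.0]
contact_force: [-0.1, 0.1, -1.3]
opening: 0.698
```

>>> {"api": "drive_tool", "payload": {"commands": [{"dx": 0,"dy": 0,"dz": 0.002,"wx": 0,"wy": 0,"wz": 0,"claw": 0.6},{"dx": 0,"dy": 0,"dz": 0.002,"wx": 0,"wy": 0,"wz": 0,"claw": 0.6},{"dx": 0,"dy": 0,"dz": 0,"wx": 0,"wy": 0,"wz": 0,"claw": 0.6},{"dx": 0,"dy": 0,"dz": 0,"wx": 0,"wy": 0,"wz": 0,"claw": 0.6}], "grip_force": 25}}

```text
clock: 7.6
tool_pos: [0.6352, -0.1831, 0.0647]
eef_rot: [0.996, -0.093, -0.0, 0.0]
contact_force: [-0.5, -0.1, -1.4]
opening: 0.697
```

>>> {"api": "drive_tool", "payload": {"commands": [{"dx": -0.0006,"dy": 0.0024,"dz": 0,"wx": 0,"wy": 0,"wz": 0,"claw": 0.6},{"dx": 0,"dy": 0,"dz": 0.001,"wx": 0,"wy": 0,"wz": 0,"claw": 0.6},{"dx": 0,"dy": 0,"dz": 0.001,"wx": 0,"wy": 0,"wz": 0,"claw": 0.6},{"dx": 0,"dy": 0,"dz": 0,"wx": 0,"wy": 0,"wz": 0,"claw": 0.6},{"dx": 0,"dy": 0,"dz": 0,"wx": 0,"wy": 0,"wz": 0,"claw": 0.6}], "grip_force": 25}}

```text
clock: 8.1
tool_pos: [0.6342, -0.1852, 0.0627]
eef_rot: [0.996, -0.093, -0.0, -0.0]
contact_force: [-0.3, -0.2, -0.9]
opening: 0.692
```

>>> {"api": "drive_tool", "payload": {"commands": [{"dx": 0,"dy": 0,"dz": 0.001,"wx": 0,"wy": 0,"wz": 0,"claw": 0.6},{"dx": 0,"dy": 0,"dz": 0,"wx": 0,"wy": 0,"wz": 0,"claw": 0.6},{"dx": 0,"dy": 0,"dz": 0,"wx": 0,"wy": 0,"wz": 0,"claw": 0.6}], "grip_force": 25}}

```text
clock: 8.4
tool_pos: [0.6343, -0.1853, 0.062]
eef_rot: [0.996, -0.093, 0.0, 0.0]
contact_force: [-0.5, -0.2, 1.2]
opening: 0.698
```

>>> {"api": "drive_tool", "payload": {"commands": [{"dx": 0,"dy": 0,"dz": 0.0005,"wx": 0,"wy": 0,"wz": 0,"claw": 0.6},{"dx": 0,"dy": 0,"dz": 0,"wx": 0,"wy": 0,"wz": 0,"claw": 0.6},{"dx": 0,"dy": 0,"dz": 0,"wx": 0,"wy": 0,"wz": 0,"claw": 0.69},{"dx": 0,"dy": 0,"dz": 0,"wx": 0,"wy": 0,"wz": 0,"claw": 0.7},{"dx": 0,"dy": 0,"dz": 0,"wx": 0,"wy": 0,"wz": 0,"claw": 0.71},{"dx": 0,"dy": 0,"dz": 0,"wx": 0,"wy": 0,"wz": 0,"claw": 0.73},{"dx": 0,"dy": 0,"dz": 0,"wx": 0,"wy": 0,"wz": 0,"claw": 0.8},{"dx": 0,"dy": 0,"dz": 0,"wx": 0,"wy": 0,"wz": 0,"claw": 0.9},{"dx": 0,"dy": 0,"dz": 0,"wx": 0,"wy": 0,"wz": 0,"claw": 0.95},{"dx": 0,"dy": 0,"dz": 0,"wx": 0,"wy": 0,"wz": 0,"claw": 0.95}], "grip_force": 5}}

```text
clock: 9.4
tool_pos: [0.6342, -0.1853, 0.0612]
eef_rot: [0.996, -0.093, 0.0, 0.0]
contact_force: [-0.4, -0.8, 0.3]
opening: 0.95
```

>>> {"api": "drive_tool", "payload": {"commands": [{"dx": 0,"dy": 0,"dz": -0.01,"wx": 0,"wy": 0,"wz": 0,"claw": 0.95},{"dx": 0,"dy": 0,"dz": -0.03,"wx": 0,"wy": 0,"wz": 0,"claw": 0.95},{"dx": 0,"dy": 0,"dz": -0.04,"wx": 0,"wy": 0,"wz": 0,"claw": 0.95},{"dx": -0.02,"dy": 0,"dz": -0.03,"wx": 0,"wy": 0,"wz": 0,"claw": 0.9},{"dx": -0.03,"dy": 0,"dz": 0,"wx": 0,"wy": 0,"wz": 0,"claw": 0.6},{"dx": -0.03,"dy": 0.01,"dz": 0,"wx": 0,"wy": 0,"wz": 0,"claw": 0.3},{"dx": 0,"dy": 0,"dz": 0,"wx": 0,"wy": 0,"wz": 0,"claw": 0.3},{"dx": 0,"dy": 0,"dz": 0,"wx": 0,"wy": 0,"wz": 0,"claw": 0.3},{"dx": 0,"dy": 0,"dz": 0,"wx": 0,"wy": 0,"wz": 0,"claw": 0.3}], "grip_force": 25}}

```text
clock: 10.3
tool_pos: [0.5554, -0.1801, 0.1717]
eef_rot: [0.996, -0.093, 0.001, -0.0]
contact_force: [0.1, 0.3, 0.4]
opening: 0.475
```

Run:
```python
from h import *
s=r.get_state();p=s["tool_pos"];print(s["clock"],p,yaw(),s["opening"])
d=take("wrist","w5")
```

```text
10.3 [ 0.55537053 -0.1800769   0.17171198] -0.18663202211244548 0.47494028160596846
```

View pics/w5.png

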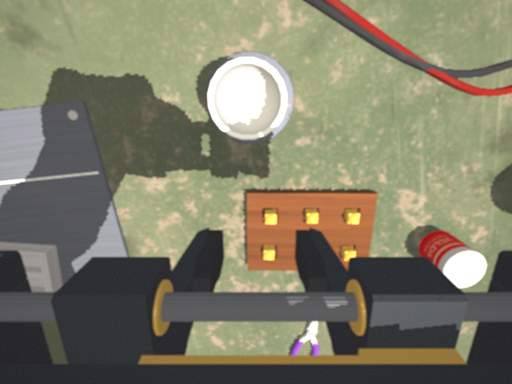

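The crucible sits in the ring, rim ellipse centred about (250,97). Next are the slug positions from all views, plus a rim check.

Run:
```python
from h import *
import m1
D={n:load(n) for n in("w2","w3","w5")}
G=[(.510,-.187),(.5025,-.231),(.494,-.2745),(.467,-.178),(.459,-.223),(.4497,-.266)]
fin=[]
for g in G:
    ob=[]
    for n,d in D.items():
        pr=proj(d,np.array([*g,.022]))
        for c,s in m1.slugs(d):
            if np.linalg.norm(c-pr)<9 and s[3]>9 and s[2]>9: ob.append((d,*c))
    x,res=tri(ob); fin.append(x); print(len(ob),np.round(x,4),np.round(res,2))
F=np.array(fin)
ty=(F[0]+F[3]-F[2]-F[5])[:2]/2/.092; tx=(F[:3].mean(0)-F[3:].mean(0))[:2]/.046
print(np.arctan2(-ty[0],ty[1]),np.arctan2(tx[1],tx[0]),np.linalg.norm(tx),np.linalg.norm(ty),F.mean(0))
# crucible rim outer ellipse in w5
d=D["w5"]
for z in(.075,): print([np.round(onz(d,u,v,z),4) for u,v in((208,97),(293,97),(250,53),(250,139),(250.5,96))])
```

```text
3 [ 0.5067 -0.1835  0.0145] [0.16 0.07 0.28]
3 [ 0.4995 -0.2286  0.0153] [0.09 0.07 0.17]
3 [ 0.4903 -0.2726  0.0138] [0.26 0.16 0.18]
3 [ 0.4631 -0.1738  0.015 ] [0.13 0.17 0.02]
1 [ 0.6573 -0.3061  0.4003] [0.]
3 [ 0.4452 -0.2645  0.0147] [0.09 0.18 0.3 ]
-0.18838923732789606 2.4284915290578857 0.661182924603279 0.9952529331448993 [ 0.51035943 -0.23819978  0.07894227]
[array([ 0.6411, -0.156 ,  0.075 ]), array([ 0.6289, -0.2209,  0.075 ]), array([ 0.6656, -0.1941,  0.075 ]), array([ 0.6033, -0.1818,  0.075 ]), array([ 0.6357, -0.1886,  0.075 ])]
```

>>> {"api": "drive_tool", "payload": {"commands": [{"dx": -0.024,"dy": 0.006,"dz": 0.03,"wx": 0,"wy": 0,"wz": 0,"claw": 0.3},{"dx": -0.023,"dy": 0.0065,"dz": 0.03,"wx": 0,"wy": 0,"wz": 0,"claw": 0.3},{"dx": 0,"dy": 0,"dz": 0.03,"wx": 0,"wy": 0,"wz": 0,"claw": 0.3},{"dx": 0,"dy": 0,"dz": 0.01,"wx": 0,"wy": 0,"wz": 0,"claw": 0.3},{"dx": 0,"dy": 0,"dz": 0,"wx": 0,"wy": 0,"wz": 0,"claw": 0.3},{"dx": 0,"dy": 0,"dz": 0,"wx": 0,"wy": 0,"wz": 0,"claw": 0.3}], "grip_force": 25}}

```text
clock: 10.95
tool_pos: [0.5069, -0.1838, 0.0719]
eef_rot: [0.996, -0.093, 0.001, 0.0]
contact_force: [0.4, -0.4, 1.0]
opening: 0.296
```

```bash
cat > dl.py <<'E'
from h import *
import sys
s=r.get_state();p=s["tool_pos"]
for a in sys.argv[1:]:
    print(a,np.round(tool(np.array([float(v) for v in a.split(",")])-p),4))
print(np.round(p,4),round(yaw(),4),s["opening"],s["clock"],R.from_quat(s["eef_rot"]).as_matrix().round(3)[:,2])
E
python3 dl.py .5067,-.1835,.025; python3 -c "
from h import *
d=take('wrist','w6')"
```

```text
.5067,-.1835,.025 [-0.0004 -0.0002  0.0469]
[ 0.5069 -0.1838  0.0719] -0.1865 0.2960350944354149 10.95 [ 0.002 -0.    -1.   ]
```

View pics/w6.png

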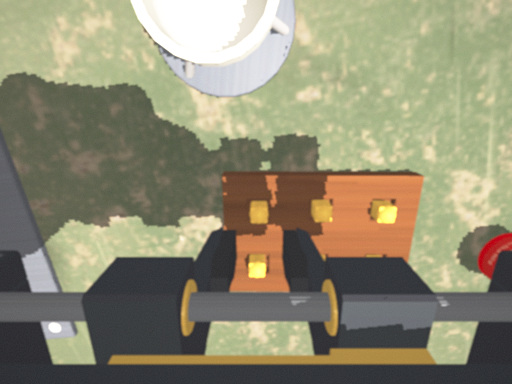

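The row-212 pieces are slugs 0, 1 and 2 at columns 258, 321 and 384. Slug 0 projects where the TCP predicts, about (258,214). Now I'll go down and grip.

>>> {"api": "drive_tool", "payload": {"commands": [{"dx": 0,"dy": 0,"dz": 0.02,"wx": 0,"wy": 0,"wz": 0,"claw": 0.3},{"dx": 0,"dy": 0,"dz": 0.02,"wx": 0,"wy": 0,"wz": 0,"claw": 0.3},{"dx": 0,"dy": 0,"dz": 0.007,"wx": 0,"wy": 0,"wz": 0,"claw": 0.3},{"dx": 0,"dy": 0,"dz": 0,"wx": 0,"wy": 0,"wz": 0,"claw": 0.3},{"dx": 0,"dy": 0,"dz": 0,"wx": 0,"wy": 0,"wz": 0,"claw": 0.1},{"dx": 0,"dy": 0,"dz": 0,"wx": 0,"wy": 0,"wz": 0,"claw": 0.05},{"dx": 0,"dy": 0,"dz": 0,"wx": 0,"wy": 0,"wz": 0,"claw": 0.05},{"dx": 0,"dy": 0,"dz": 0,"wx": 0,"wy": 0,"wz": 0,"claw": 0.05},{"dx": 0,"dy": 0,"dz": 0,"wx": 0,"wy": 0,"wz": 0,"claw": 0.05}], "grip_force": 25}}

```text
clock: 11.9
tool_pos: [0.5059, -0.184, 0.0251]
eef_rot: [0.996, -0.093, 0.001, 0.0]
contact_force: [-0.3, 0.9, 6.6]
opening: 0.133
```

>>> {"api": "drive_tool", "payload": {"commands": [{"dx": 0,"dy": 0,"dz": -0.01,"wx": 0,"wy": 0,"wz": 0,"claw": 0.05},{"dx": 0,"dy": 0,"dz": -0.02,"wx": 0,"wy": 0,"wz": 0,"claw": 0.05},{"dx": 0,"dy": 0,"dz": -0.03,"wx": 0,"wy": 0,"wz": 0,"claw": 0.05},{"dx": 0,"dy": 0,"dz": -0.02,"wx": 0,"wy": 0,"wz": 0,"claw": 0.05},{"dx": 0,"dy": 0,"dz": 0,"wx": 0,"wy": 0,"wz": 0,"claw": 0.05}], "grip_force": 25}}

```text
clock: 12.4
tool_pos: [0.5067, -0.1844, 0.1071]
eef_rot: [0.996, -0.094, 0.003, 0.001]
contact_force: [0.3, -0.1, -0.2]
opening: 0.137
```

```bash
python3 dl.py .6342,-.1854,.09
```

```text
.6342,-.1854,.09 [ 0.1253 -0.0228  0.0177]
[ 0.5067 -0.1844  0.1071] -0.1875 0.13736840560388425 12.4 [ 0.005 -0.002 -1.   ]
```

>>> {"api": "drive_tool", "payload": {"commands": [{"dx": 0.025,"dy": -0.0045,"dz": 0,"wx": 0,"wy": 0,"wz": 0,"claw": 0.05},{"dx": 0.025,"dy": -0.0045,"dz": 0,"wx": 0,"wy": 0,"wz": 0,"claw": 0.05},{"dx": 0.025,"dy": -0.0045,"dz": 0,"wx": 0,"wy": 0,"wz": 0,"claw": 0.05},{"dx": 0.025,"dy": -0.0045,"dz": 0,"wx": 0,"wy": 0,"wz": 0,"claw": 0.05},{"dx": 0.025,"dy": -0.0045,"dz": 0,"wx": 0,"wy": 0,"wz": 0,"claw": 0.05},{"dx": 0,"dy": 0,"dz": 0,"wx": 0,"wy": 0,"wz": 0,"claw": 0.05},{"dx": 0,"dy": 0,"dz": 0.008,"wx": 0,"wy": 0,"wz": 0,"claw": 0.05},{"dx": 0,"dy": 0,"dz": 0.008,"wx": 0,"wy": 0,"wz": 0,"claw": 0.05},{"dx": 0,"dy": 0,"dz": 0,"wx": 0,"wy": 0,"wz": 0,"claw": 0.05},{"dx": 0,"dy": 0,"dz": 0,"wx": 0,"wy": 0,"wz": 0,"claw": 0.05}], "grip_force": 25}}

```text
clock: 13.4
tool_pos: [0.6311, -0.185, 0.0876]
eef_rot: [0.996, -0.094, -0.001, -0.0]
contact_force: [-0.3, -0.4, -0.2]
opening: 0.135
```

>>> {"api": "drive_tool", "payload": {"commands": [{"dx": 0,"dy": 0,"dz": 0,"wx": 0,"wy": 0,"wz": 0,"claw": 0.3},{"dx": 0,"dy": 0,"dz": 0,"wx": 0,"wy": 0,"wz": 0,"claw": 0.3},{"dx": 0,"dy": 0,"dz": 0,"wx": 0,"wy": 0,"wz": 0,"claw": 0.3},{"dx": 0,"dy": 0,"dz": -0.015,"wx": 0,"wy": 0,"wz": 0,"claw": 0.3},{"dx": 0,"dy": 0,"dz": 0,"wx": 0,"wy": 0,"wz": 0,"claw": 0.3}], "grip_force": 25}}

```text
clock: 13.9
tool_pos: [0.6339, -0.1855, 0.1058]
eef_rot: [0.996, -0.094, 0.002, 0.0]
contact_force: [-0.2, -0.8, -0.1]
opening: 0.301
```

```bash
python3 dl.py .4995,-.2286,.025; python3 -c "
from h import *
d=take('wrist','w7')"
```

```text
.4995,-.2286,.025 [-0.1243  0.0674  0.0802]
[ 0.6339 -0.1855  0.1058] -0.1873 0.300604615874685 13.9 [ 0.004 -0.001 -1.   ]
```

View pics/w7.png

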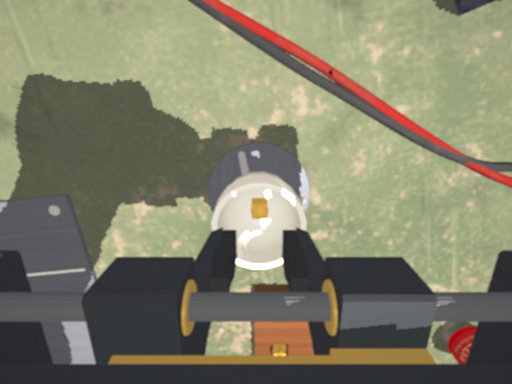

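Slug 0 is in the crucible, seen at (259,208) inside the mouth. Next is slug 1 as a full cycle.

>>> {"api": "drive_tool", "payload": {"commands": [{"dx": -0.025,"dy": 0.0135,"dz": 0,"wx": 0,"wy": 0,"wz": 0,"claw": 0.3},{"dx": -0.025,"dy": 0.0135,"dz": 0,"wx": 0,"wy": 0,"wz": 0,"claw": 0.3},{"dx": -0.025,"dy": 0.0135,"dz": 0,"wx": 0,"wy": 0,"wz": 0,"claw": 0.3},{"dx": -0.025,"dy": 0.0135,"dz": 0,"wx": 0,"wy": 0,"wz": 0,"claw": 0.3},{"dx": -0.025,"dy": 0.0135,"dz": 0,"wx": 0,"wy": 0,"wz": 0,"claw": 0.3},{"dx": 0,"dy": 0,"dz": 0,"wx": 0,"wy": 0,"wz": 0,"claw": 0.3},{"dx": 0,"dy": 0,"dz": 0.025,"wx": 0,"wy": 0,"wz": 0,"claw": 0.3},{"dx": 0,"dy": 0,"dz": 0.025,"wx": 0,"wy": 0,"wz": 0,"claw": 0.3},{"dx": 0,"dy": 0,"dz": 0.02,"wx": 0,"wy": 0,"wz": 0,"claw": 0.3},{"dx": 0,"dy": 0,"dz": 0.01,"wx": 0,"wy": 0,"wz": 0,"claw": 0.3},{"dx": 0,"dy": 0,"dz": 0,"wx": 0,"wy": 0,"wz": 0,"claw": 0.3}], "grip_force": 25}}

```text
clock: 15.05
tool_pos: [0.4978, -0.2277, 0.0238]
eef_rot: [0.996, -0.093, 0.001, 0.0]
contact_force: [0.8, 0.5, -0.7]
opening: 0.3
```

>>> {"api": "drive_tool", "payload": {"commands": [{"dx": 0,"dy": 0,"dz": 0,"wx": 0,"wy": 0,"wz": 0,"claw": 0.1},{"dx": 0,"dy": 0,"dz": 0,"wx": 0,"wy": 0,"wz": 0,"claw": 0.05},{"dx": 0,"dy": 0,"dz": 0,"wx": 0,"wy": 0,"wz": 0,"claw": 0.05},{"dx": 0,"dy": 0,"dz": 0,"wx": 0,"wy": 0,"wz": 0,"claw": 0.05},{"dx": 0,"dy": 0,"dz": 0,"wx": 0,"wy": 0,"wz": 0,"claw": 0.05},{"dx": 0,"dy": 0,"dz": -0.01,"wx": 0,"wy": 0,"wz": 0,"claw": 0.05},{"dx": 0,"dy": 0,"dz": -0.02,"wx": 0,"wy": 0,"wz": 0,"claw": 0.05},{"dx": 0,"dy": 0,"dz": -0.03,"wx": 0,"wy": 0,"wz": 0,"claw": 0.05},{"dx": 0,"dy": 0,"dz": -0.02,"wx": 0,"wy": 0,"wz": 0,"claw": 0.05},{"dx": 0,"dy": 0,"dz": 0,"wx": 0,"wy": 0,"wz": 0,"claw": 0.05}], "grip_force": 25}}

```text
clock: 16.05
tool_pos: [0.498, -0.2288, 0.106]
eef_rot: [0.996, -0.094, 0.002, 0.001]
contact_force: [0.4, 0.0, -1.1]
opening: 0.135
```

```bash
python3 dl.py .6342,-.1854,.09
```

```text
.6342,-.1854,.09 [ 0.1257 -0.0681  0.0164]
[ 0.498  -0.2288  0.106 ] -0.1877 0.13545272379323797 16.05 [ 0.004 -0.002 -1.   ]
```

>>> {"api": "drive_tool", "payload": {"commands": [{"dx": 0.025,"dy": -0.0136,"dz": 0,"wx": 0,"wy": 0,"wz": 0,"claw": 0.05},{"dx": 0.025,"dy": -0.0136,"dz": 0,"wx": 0,"wy": 0,"wz": 0,"claw": 0.05},{"dx": 0.025,"dy": -0.0136,"dz": 0,"wx": 0,"wy": 0,"wz": 0,"claw": 0.05},{"dx": 0.025,"dy": -0.0136,"dz": 0,"wx": 0,"wy": 0,"wz": 0,"claw": 0.05},{"dx": 0.025,"dy": -0.0136,"dz": 0,"wx": 0,"wy": 0,"wz": 0,"claw": 0.05},{"dx": 0,"dy": 0,"dz": 0,"wx": 0,"wy": 0,"wz": 0,"claw": 0.05},{"dx": 0,"dy": 0,"dz": 0.008,"wx": 0,"wy": 0,"wz": 0,"claw": 0.05},{"dx": 0,"dy": 0,"dz": 0.007,"wx": 0,"wy": 0,"wz": 0,"claw": 0.05},{"dx": 0,"dy": 0,"dz": 0,"wx": 0,"wy": 0,"wz": 0,"claw": 0.05},{"dx": 0,"dy": 0,"dz": 0,"wx": 0,"wy": 0,"wz": 0,"claw": 0.05}], "grip_force": 25}}

```text
clock: 17.05
tool_pos: [0.6311, -0.1851, 0.0876]
eef_rot: [0.996, -0.094, -0.001, 0.0]
contact_force: [0.7, -0.3, 0.1]
opening: 0.133
```

>>> {"api": "drive_tool", "payload": {"commands": [{"dx": 0,"dy": 0,"dz": 0,"wx": 0,"wy": 0,"wz": 0,"claw": 0.3},{"dx": 0,"dy": 0,"dz": 0,"wx": 0,"wy": 0,"wz": 0,"claw": 0.3},{"dx": 0,"dy": 0,"dz": 0,"wx": 0,"wy": 0,"wz": 0,"claw": 0.3},{"dx": 0,"dy": 0,"dz": -0.015,"wx": 0,"wy": 0,"wz": 0,"claw": 0.3},{"dx": -0.025,"dy": 0.0225,"dz": 0,"wx": 0,"wy": 0,"wz": 0,"claw": 0.3},{"dx": -0.025,"dy": 0.0225,"dz": 0,"wx": 0,"wy": 0,"wz": 0,"claw": 0.3},{"dx": -0.025,"dy": 0.0225,"dz": 0,"wx": 0,"wy": 0,"wz": 0,"claw": 0.3},{"dx": -0.025,"dy": 0.0225,"dz": 0,"wx": 0,"wy": 0,"wz": 0,"claw": 0.3},{"dx": -0.025,"dy": 0.0225,"dz": 0,"wx": 0,"wy": 0,"wz": 0,"claw": 0.3},{"dx": 0,"dy": 0,"dz": 0,"wx": 0,"wy": 0,"wz": 0,"claw": 0.3},{"dx": 0,"dy": 0,"dz": 0,"wx": 0,"wy": 0,"wz": 0,"claw": 0.3}], "grip_force": 25}}

```text
clock: 18.15
tool_pos: [0.4889, -0.2725, 0.1043]
eef_rot: [0.996, -0.094, 0.001, 0.0]
contact_force: [0.7, 0.7, 0.0]
opening: 0.297
```

```bash
python3 dl.py .4903,-.2726,.025
```

```text
.4903,-.2726,.025 [ 0.0013 -0.0002  0.0793]
[ 0.4889 -0.2725  0.1043] -0.1888 0.2968378706394814 18.15 [ 0.002 -0.001 -1.   ]
```

>>> {"api": "drive_tool", "payload": {"commands": [{"dx": 0.001,"dy": 0,"dz": 0.025,"wx": 0,"wy": 0,"wz": 0,"claw": 0.3},{"dx": 0,"dy": 0,"dz": 0.025,"wx": 0,"wy": 0,"wz": 0,"claw": 0.3},{"dx": 0,"dy": 0,"dz": 0.02,"wx": 0,"wy": 0,"wz": 0,"claw": 0.3},{"dx": 0,"dy": 0,"dz": 0.009,"wx": 0,"wy": 0,"wz": 0,"claw": 0.3},{"dx": 0,"dy": 0,"dz": 0,"wx": 0,"wy": 0,"wz": 0,"claw": 0.3},{"dx": 0,"dy": 0,"dz": 0,"wx": 0,"wy": 0,"wz": 0,"claw": 0.1},{"dx": 0,"dy": 0,"dz": 0,"wx": 0,"wy": 0,"wz": 0,"claw": 0.05},{"dx": 0,"dy": 0,"dz": 0,"wx": 0,"wy": 0,"wz": 0,"claw": 0.05},{"dx": 0,"dy": 0,"dz": 0,"wx": 0,"wy": 0,"wz": 0,"claw": 0.05},{"dx": 0,"dy": 0,"dz": 0,"wx": 0,"wy": 0,"wz": 0,"claw": 0.05}], "grip_force": 25}}

```text
clock: 19.15
tool_pos: [0.4906, -0.2718, 0.0247]
eef_rot: [0.996, -0.093, 0.001, 0.0]
contact_force: [1.5, 1.1, 4.5]
opening: 0.132
```

>>> {"api": "drive_tool", "payload": {"commands": [{"dx": 0,"dy": 0,"dz": -0.01,"wx": 0,"wy": 0,"wz": 0,"claw": 0.05},{"dx": 0,"dy": 0,"dz": -0.02,"wx": 0,"wy": 0,"wz": 0,"claw": 0.05},{"dx": 0,"dy": 0,"dz": -0.03,"wx": 0,"wy": 0,"wz": 0,"claw": 0.05},{"dx": 0,"dy": 0,"dz": -0.02,"wx": 0,"wy": 0,"wz": 0,"claw": 0.05},{"dx": 0,"dy": 0,"dz": 0,"wx": 0,"wy": 0,"wz": 0,"claw": 0.05}], "grip_force": 25}}

```text
clock: 19.65
tool_pos: [0.4905, -0.2731, 0.107]
eef_rot: [0.996, -0.094, 0.002, 0.001]
contact_force: [0.1, 0.6, -0.1]
opening: 0.138
```

```bash
python3 dl.py .6342,-.1854,.09
```

```text
.6342,-.1854,.09 [ 0.1248 -0.1131  0.0173]
[ 0.4905 -0.2731  0.107 ] -0.188 0.13846999546638056 19.65 [ 0.004 -0.003 -1.   ]
```

>>> {"api": "drive_tool", "payload": {"commands": [{"dx": 0.025,"dy": -0.0226,"dz": 0,"wx": 0,"wy": 0,"wz": 0,"claw": 0.05},{"dx": 0.025,"dy": -0.0226,"dz": 0,"wx": 0,"wy": 0,"wz": 0,"claw": 0.05},{"dx": 0.025,"dy": -0.0226,"dz": 0,"wx": 0,"wy": 0,"wz": 0,"claw": 0.05},{"dx": 0.025,"dy": -0.0226,"dz": 0,"wx": 0,"wy": 0,"wz": 0,"claw": 0.05},{"dx": 0.025,"dy": -0.0226,"dz": 0,"wx": 0,"wy": 0,"wz": 0,"claw": 0.05},{"dx": 0,"dy": 0,"dz": 0,"wx": 0,"wy": 0,"wz": 0,"claw": 0.05},{"dx": 0,"dy": 0,"dz": 0.008,"wx": 0,"wy": 0,"wz": 0,"claw": 0.05},{"dx": 0,"dy": 0,"dz": 0.008,"wx": 0,"wy": 0,"wz": 0,"claw": 0.05},{"dx": 0,"dy": 0,"dz": 0,"wx": 0,"wy": 0,"wz": 0,"claw": 0.05},{"dx": 0,"dy": 0,"dz": 0,"wx": 0,"wy": 0,"wz": 0,"claw": 0.05}], "grip_force": 25}}

```text
clock: 20.65
tool_pos: [0.6321, -0.1852, 0.0876]
eef_rot: [0.996, -0.094, -0.001, 0.0]
contact_force: [0.5, -0.3, -1.0]
opening: 0.136
```

>>> {"api": "drive_tool", "payload": {"commands": [{"dx": 0,"dy": 0,"dz": 0,"wx": 0,"wy": 0,"wz": 0,"claw": 0.3},{"dx": 0,"dy": 0,"dz": 0,"wx": 0,"wy": 0,"wz": 0,"claw": 0.3},{"dx": 0,"dy": 0,"dz": 0,"wx": 0,"wy": 0,"wz": 0,"claw": 0.3},{"dx": 0,"dy": 0,"dz": -0.016,"wx": 0,"wy": 0,"wz": 0,"claw": 0.3},{"dx": -0.0285,"dy": 0.0034,"dz": 0,"wx": 0,"wy": 0,"wz": 0,"claw": 0.3},{"dx": -0.0285,"dy": 0.0034,"dz": 0,"wx": 0,"wy": 0,"wz": 0,"claw": 0.3},{"dx": -0.0285,"dy": 0.0034,"dz": 0,"wx": 0,"wy": 0,"wz": 0,"claw": 0.3},{"dx": -0.0285,"dy": 0.0034,"dz": 0,"wx": 0,"wy": 0,"wz": 0,"claw": 0.3},{"dx": -0.0285,"dy": 0.0034,"dz": 0,"wx": 0,"wy": 0,"wz": 0,"claw": 0.3},{"dx": -0.0275,"dy": 0.0034,"dz": 0,"wx": 0,"wy": 0,"wz": 0,"claw": 0.3},{"dx": 0,"dy": 0,"dz": 0,"wx": 0,"wy": 0,"wz": 0,"claw": 0.3},{"dx": 0,"dy": 0,"dz": 0,"wx": 0,"wy": 0,"wz": 0,"claw": 0.3}], "grip_force": 25}}

```text
clock: 21.85
tool_pos: [0.4635, -0.1729, 0.1053]
eef_rot: [0.996, -0.094, 0.001, 0.0]
contact_force: [0.8, 0.2, 0.6]
opening: 0.299
```

```bash
python3 dl.py .4631,-.1738,.025
```

```text
.4631,-.1738,.025 [-0.0004  0.0009  0.0803]
[ 0.4635 -0.1729  0.1053] -0.1875 0.29898224726475947 21.85 [ 0.002 -0.001 -1.   ]
```

>>> {"api": "drive_tool", "payload": {"commands": [{"dx": 0,"dy": 0.001,"dz": 0.025,"wx": 0,"wy": 0,"wz": 0,"claw": 0.3},{"dx": 0,"dy": 0,"dz": 0.025,"wx": 0,"wy": 0,"wz": 0,"claw": 0.3},{"dx": 0,"dy": 0,"dz": 0.02,"wx": 0,"wy": 0,"wz": 0,"claw": 0.3},{"dx": 0,"dy": 0,"dz": 0.01,"wx": 0,"wy": 0,"wz": 0,"claw": 0.3},{"dx": 0,"dy": 0,"dz": 0,"wx": 0,"wy": 0,"wz": 0,"claw": 0.3},{"dx": 0,"dy": 0,"dz": 0,"wx": 0,"wy": 0,"wz": 0,"claw": 0.1},{"dx": 0,"dy": 0,"dz": 0,"wx": 0,"wy": 0,"wz": 0,"claw": 0.05},{"dx": 0,"dy": 0,"dz": 0,"wx": 0,"wy": 0,"wz": 0,"claw": 0.05},{"dx": 0,"dy": 0,"dz": 0,"wx": 0,"wy": 0,"wz": 0,"claw": 0.05},{"dx": 0,"dy": 0,"dz": 0,"wx": 0,"wy": 0,"wz": 0,"claw": 0.05}], "grip_force": 25}}

```text
clock: 22.85
tool_pos: [0.4634, -0.1736, 0.0246]
eef_rot: [0.996, -0.093, 0.001, 0.0]
contact_force: [1.6, -0.2, 3.8]
opening: 0.133
```

>>> {"api": "drive_tool", "payload": {"commands": [{"dx": 0,"dy": 0,"dz": -0.01,"wx": 0,"wy": 0,"wz": 0,"claw": 0.05},{"dx": 0,"dy": 0,"dz": -0.02,"wx": 0,"wy": 0,"wz": 0,"claw": 0.05},{"dx": 0,"dy": 0,"dz": -0.03,"wx": 0,"wy": 0,"wz": 0,"claw": 0.05},{"dx": 0,"dy": 0,"dz": -0.02,"wx": 0,"wy": 0,"wz": 0,"claw": 0.05},{"dx": 0,"dy": 0,"dz": 0,"wx": 0,"wy": 0,"wz": 0,"claw": 0.05}], "grip_force": 25}}

```text
clock: 23.35
tool_pos: [0.4631, -0.174, 0.1068]
eef_rot: [0.996, -0.094, 0.002, 0.001]
contact_force: [0.2, -0.2, 0.6]
opening: 0.136
```

```bash
python3 dl.py .6342,-.1854,.09
```

```text
.6342,-.1854,.09 [ 0.1701 -0.0207  0.0174]
[ 0.4631 -0.174   0.1068] -0.1876 0.13623618836934243 23.35 [ 0.003 -0.001 -1.   ]
```

>>> {"api": "drive_tool", "payload": {"commands": [{"dx": 0.0285,"dy": -0.0034,"dz": 0,"wx": 0,"wy": 0,"wz": 0,"claw": 0.05},{"dx": 0.0285,"dy": -0.0034,"dz": 0,"wx": 0,"wy": 0,"wz": 0,"claw": 0.05},{"dx": 0.0285,"dy": -0.0034,"dz": 0,"wx": 0,"wy": 0,"wz": 0,"claw": 0.05},{"dx": 0.0285,"dy": -0.0035,"dz": 0,"wx": 0,"wy": 0,"wz": 0,"claw": 0.05},{"dx": 0.0285,"dy": -0.0035,"dz": 0,"wx": 0,"wy": 0,"wz": 0,"claw": 0.05},{"dx": 0.028,"dy": -0.0035,"dz": 0,"wx": 0,"wy": 0,"wz": 0,"claw": 0.05},{"dx": 0,"dy": 0,"dz": 0,"wx": 0,"wy": 0,"wz": 0,"claw": 0.05},{"dx": 0,"dy": 0,"dz": 0.008,"wx": 0,"wy": 0,"wz": 0,"claw": 0.05},{"dx": 0,"dy": 0,"dz": 0.008,"wx": 0,"wy": 0,"wz": 0,"claw": 0.05},{"dx": 0,"dy": 0,"dz": 0,"wx": 0,"wy": 0,"wz": 0,"claw": 0.05},{"dx": 0,"dy": 0,"dz": 0,"wx": 0,"wy": 0,"wz": 0,"claw": 0.05}], "grip_force": 25}}

```text
clock: 24.45
tool_pos: [0.6325, -0.185, 0.0876]
eef_rot: [0.996, -0.094, -0.001, -0.0]
contact_force: [0.2, 0.3, -0.0]
opening: 0.134
```

>>> {"api": "drive_tool", "payload": {"commands": [{"dx": 0,"dy": 0,"dz": 0,"wx": 0,"wy": 0,"wz": 0,"claw": 0.3},{"dx": 0,"dy": 0,"dz": 0,"wx": 0,"wy": 0,"wz": 0,"claw": 0.3},{"dx": 0,"dy": 0,"dz": 0,"wx": 0,"wy": 0,"wz": 0,"claw": 0.3},{"dx": 0,"dy": 0,"dz": -0.016,"wx": 0,"wy": 0,"wz": 0,"claw": 0.3},{"dx": -0.0285,"dy": 0.0111,"dz": 0,"wx": 0,"wy": 0,"wz": 0,"claw": 0.3},{"dx": -0.0285,"dy": 0.0111,"dz": 0,"wx": 0,"wy": 0,"wz": 0,"claw": 0.3},{"dx": -0.0285,"dy": 0.0111,"dz": 0,"wx": 0,"wy": 0,"wz": 0,"claw": 0.3},{"dx": -0.0285,"dy": 0.0111,"dz": 0,"wx": 0,"wy": 0,"wz": 0,"claw": 0.3},{"dx": -0.0285,"dy": 0.0111,"dz": 0,"wx": 0,"wy": 0,"wz": 0,"claw": 0.3},{"dx": -0.028,"dy": 0.0111,"dz": 0,"wx": 0,"wy": 0,"wz": 0,"claw": 0.3},{"dx": 0,"dy": 0,"dz": 0,"wx": 0,"wy": 0,"wz": 0,"claw": 0.3},{"dx": 0,"dy": 0,"dz": 0,"wx": 0,"wy": 0,"wz": 0,"claw": 0.3}], "grip_force": 25}}

```text
clock: 25.65
tool_pos: [0.4546, -0.2192, 0.1053]
eef_rot: [0.996, -0.094, 0.001, 0.0]
contact_force: [0.0, -1.0, -0.2]
opening: 0.297
```

```bash
python3 dl.py .4542,-.2192,.025
```

```text
.4542,-.2192,.025 [-0.0006  0.      0.0803]
[ 0.4546 -0.2192  0.1053] -0.188 0.2965031999423931 25.65 [ 0.002 -0.001 -1.   ]
```

>>> {"api": "drive_tool", "payload": {"commands": [{"dx": 0,"dy": 0,"dz": 0.025,"wx": 0,"wy": 0,"wz": 0,"claw": 0.3},{"dx": 0,"dy": 0,"dz": 0.025,"wx": 0,"wy": 0,"wz": 0,"claw": 0.3},{"dx": 0,"dy": 0,"dz": 0.02,"wx": 0,"wy": 0,"wz": 0,"claw": 0.3},{"dx": 0,"dy": 0,"dz": 0.01,"wx": 0,"wy": 0,"wz": 0,"claw": 0.3},{"dx": 0,"dy": 0,"dz": 0,"wx": 0,"wy": 0,"wz": 0,"claw": 0.3},{"dx": 0,"dy": 0,"dz": 0,"wx": 0,"wy": 0,"wz": 0,"claw": 0.1},{"dx": 0,"dy": 0,"dz": 0,"wx": 0,"wy": 0,"wz": 0,"claw": 0.05},{"dx": 0,"dy": 0,"dz": 0,"wx": 0,"wy": 0,"wz": 0,"claw": 0.05},{"dx": 0,"dy": 0,"dz": 0,"wx": 0,"wy": 0,"wz": 0,"claw": 0.05},{"dx": 0,"dy": 0,"dz": 0,"wx": 0,"wy": 0,"wz": 0,"claw": 0.05}], "grip_force": 25}}

```text
clock: 26.65
tool_pos: [0.4549, -0.2187, 0.0246]
eef_rot: [0.996, -0.093, 0.001, 0.0]
contact_force: [1.4, 0.5, 3.4]
opening: 0.131
```

>>> {"api": "drive_tool", "payload": {"commands": [{"dx": 0,"dy": 0,"dz": -0.01,"wx": 0,"wy": 0,"wz": 0,"claw": 0.05},{"dx": 0,"dy": 0,"dz": -0.02,"wx": 0,"wy": 0,"wz": 0,"claw": 0.05},{"dx": 0,"dy": 0,"dz": -0.03,"wx": 0,"wy": 0,"wz": 0,"claw": 0.05},{"dx": 0,"dy": 0,"dz": -0.02,"wx": 0,"wy": 0,"wz": 0,"claw": 0.05},{"dx": 0,"dy": 0,"dz": 0,"wx": 0,"wy": 0,"wz": 0,"claw": 0.05}], "grip_force": 25}}

```text
clock: 27.15
tool_pos: [0.4545, -0.2193, 0.1068]
eef_rot: [0.996, -0.094, 0.002, 0.001]
contact_force: [1.2, -0.5, -0.2]
opening: 0.134
```

```bash
python3 dl.py .6342,-.1854,.09
```

```text
.6342,-.1854,.09 [ 0.1701 -0.0669  0.0173]
[ 0.4545 -0.2193  0.1068] -0.1878 0.13394607693504387 27.15 [ 0.003 -0.002 -1.   ]
```

>>> {"api": "drive_tool", "payload": {"commands": [{"dx": 0.0285,"dy": -0.0111,"dz": 0,"wx": 0,"wy": 0,"wz": 0,"claw": 0.05},{"dx": 0.0285,"dy": -0.0111,"dz": 0,"wx": 0,"wy": 0,"wz": 0,"claw": 0.05},{"dx": 0.0285,"dy": -0.0111,"dz": 0,"wx": 0,"wy": 0,"wz": 0,"claw": 0.05},{"dx": 0.0285,"dy": -0.0112,"dz": 0,"wx": 0,"wy": 0,"wz": 0,"claw": 0.05},{"dx": 0.0285,"dy": -0.0112,"dz": 0,"wx": 0,"wy": 0,"wz": 0,"claw": 0.05},{"dx": 0.028,"dy": -0.0112,"dz": 0,"wx": 0,"wy": 0,"wz": 0,"claw": 0.05},{"dx": 0,"dy": 0,"dz": 0,"wx": 0,"wy": 0,"wz": 0,"claw": 0.05},{"dx": 0,"dy": 0,"dz": 0.008,"wx": 0,"wy": 0,"wz": 0,"claw": 0.05},{"dx": 0,"dy": 0,"dz": 0.008,"wx": 0,"wy": 0,"wz": 0,"claw": 0.05},{"dx": 0,"dy": 0,"dz": 0,"wx": 0,"wy": 0,"wz": 0,"claw": 0.05},{"dx": 0,"dy": 0,"dz": 0,"wx": 0,"wy": 0,"wz": 0,"claw": 0.05}], "grip_force": 25}}

```text
clock: 28.25
tool_pos: [0.6325, -0.1851, 0.0876]
eef_rot: [0.996, -0.094, -0.001, 0.0]
contact_force: [0.6, -0.7, 0.5]
opening: 0.135
```

>>> {"api": "drive_tool", "payload": {"commands": [{"dx": 0,"dy": 0,"dz": 0,"wx": 0,"wy": 0,"wz": 0,"claw": 0.3},{"dx": 0,"dy": 0,"dz": 0,"wx": 0,"wy": 0,"wz": 0,"claw": 0.3},{"dx": 0,"dy": 0,"dz": 0,"wx": 0,"wy": 0,"wz": 0,"claw": 0.3},{"dx": 0,"dy": 0,"dz": -0.016,"wx": 0,"wy": 0,"wz": 0,"claw": 0.3},{"dx": -0.0285,"dy": 0.0188,"dz": 0,"wx": 0,"wy": 0,"wz": 0,"claw": 0.3},{"dx": -0.0285,"dy": 0.0188,"dz": 0,"wx": 0,"wy": 0,"wz": 0,"claw": 0.3},{"dx": -0.0285,"dy": 0.0188,"dz": 0,"wx": 0,"wy": 0,"wz": 0,"claw": 0.3},{"dx": -0.0285,"dy": 0.0188,"dz": 0,"wx": 0,"wy": 0,"wz": 0,"claw": 0.3},{"dx": -0.0285,"dy": 0.0188,"dz": 0,"wx": 0,"wy": 0,"wz": 0,"claw": 0.3},{"dx": -0.0285,"dy": 0.0188,"dz": 0,"wx": 0,"wy": 0,"wz": 0,"claw": 0.3},{"dx": 0,"dy": 0,"dz": 0,"wx": 0,"wy": 0,"wz": 0,"claw": 0.3},{"dx": 0,"dy": 0,"dz": 0,"wx": 0,"wy": 0,"wz": 0,"claw": 0.3}], "grip_force": 25}}

```text
clock: 29.45
tool_pos: [0.4452, -0.2644, 0.1053]
eef_rot: [0.996, -0.094, 0.001, 0.0]
contact_force: [0.9, -0.1, 0.5]
opening: 0.301
```

```bash
python3 dl.py .4452,-.2645,.025
```

```text
.4452,-.2645,.025 [-0.0001  0.      0.0803]
[ 0.4452 -0.2644  0.1053] -0.1886 0.3012905734253926 29.45 [ 0.002 -0.001 -1.   ]
```

>>> {"api": "drive_tool", "payload": {"commands": [{"dx": 0,"dy": 0,"dz": 0.025,"wx": 0,"wy": 0,"wz": 0,"claw": 0.3},{"dx": 0,"dy": 0,"dz": 0.025,"wx": 0,"wy": 0,"wz": 0,"claw": 0.3},{"dx": 0,"dy": 0,"dz": 0.02,"wx": 0,"wy": 0,"wz": 0,"claw": 0.3},{"dx": 0,"dy": 0,"dz": 0.01,"wx": 0,"wy": 0,"wz": 0,"claw": 0.3},{"dx": 0,"dy": 0,"dz": 0,"wx": 0,"wy": 0,"wz": 0,"claw": 0.3},{"dx": 0,"dy": 0,"dz": 0,"wx": 0,"wy": 0,"wz": 0,"claw": 0.1},{"dx": 0,"dy": 0,"dz": 0,"wx": 0,"wy": 0,"wz": 0,"claw": 0.05},{"dx": 0,"dy": 0,"dz": 0,"wx": 0,"wy": 0,"wz": 0,"claw": 0.05},{"dx": 0,"dy": 0,"dz": 0,"wx": 0,"wy": 0,"wz": 0,"claw": 0.05},{"dx": 0,"dy": 0,"dz": 0,"wx": 0,"wy": 0,"wz": 0,"claw": 0.05}], "grip_force": 25}}

```text
clock: 30.45
tool_pos: [0.4458, -0.2636, 0.0246]
eef_rot: [0.996, -0.093, 0.001, 0.0]
contact_force: [0.8, 0.0, 3.9]
opening: 0.134
```

>>> {"api": "drive_tool", "payload": {"commands": [{"dx": 0,"dy": 0,"dz": -0.01,"wx": 0,"wy": 0,"wz": 0,"claw": 0.05},{"dx": 0,"dy": 0,"dz": -0.02,"wx": 0,"wy": 0,"wz": 0,"claw": 0.05},{"dx": 0,"dy": 0,"dz": -0.03,"wx": 0,"wy": 0,"wz": 0,"claw": 0.05},{"dx": 0,"dy": 0,"dz": -0.02,"wx": 0,"wy": 0,"wz": 0,"claw": 0.05},{"dx": 0,"dy": 0,"dz": 0,"wx": 0,"wy": 0,"wz": 0,"claw": 0.05}], "grip_force": 25}}

```text
clock: 30.95
tool_pos: [0.4455, -0.2646, 0.1068]
eef_rot: [0.996, -0.094, 0.002, 0.001]
contact_force: [-0.3, -0.2, -0.1]
opening: 0.134
```

```bash
python3 dl.py .6342,-.1854,.09
```

```text
.6342,-.1854,.09 [ 0.1705 -0.1131  0.0173]
[ 0.4455 -0.2646  0.1068] -0.188 0.13447608034290062 30.95 [ 0.003 -0.002 -1.   ]
```

>>> {"api": "drive_tool", "payload": {"commands": [{"dx": 0.0285,"dy": -0.0188,"dz": 0,"wx": 0,"wy": 0,"wz": 0,"claw": 0.05},{"dx": 0.0285,"dy": -0.0188,"dz": 0,"wx": 0,"wy": 0,"wz": 0,"claw": 0.05},{"dx": 0.0285,"dy": -0.0188,"dz": 0,"wx": 0,"wy": 0,"wz": 0,"claw": 0.05},{"dx": 0.0285,"dy": -0.0189,"dz": 0,"wx": 0,"wy": 0,"wz": 0,"claw": 0.05},{"dx": 0.0285,"dy": -0.0189,"dz": 0,"wx": 0,"wy": 0,"wz": 0,"claw": 0.05},{"dx": 0.0285,"dy": -0.0189,"dz": 0,"wx": 0,"wy": 0,"wz": 0,"claw": 0.05},{"dx": 0,"dy": 0,"dz": 0,"wx": 0,"wy": 0,"wz": 0,"claw": 0.05},{"dx": 0,"dy": 0,"dz": 0.008,"wx": 0,"wy": 0,"wz": 0,"claw": 0.05},{"dx": 0,"dy": 0,"dz": 0.008,"wx": 0,"wy": 0,"wz": 0,"claw": 0.05},{"dx": 0,"dy": 0,"dz": 0,"wx": 0,"wy": 0,"wz": 0,"claw": 0.05},{"dx": 0,"dy": 0,"dz": 0,"wx": 0,"wy": 0,"wz": 0,"claw": 0.05}], "grip_force": 25}}

```text
clock: 32.05
tool_pos: [0.6325, -0.1852, 0.0876]
eef_rot: [0.996, -0.094, -0.001, 0.0]
contact_force: [-0.6, 1.0, -0.0]
opening: 0.132
```

>>> {"api": "drive_tool", "payload": {"commands": [{"dx": 0,"dy": 0,"dz": 0,"wx": 0,"wy": 0,"wz": 0,"claw": 0.3},{"dx": 0,"dy": 0,"dz": 0,"wx": 0,"wy": 0,"wz": 0,"claw": 0.3},{"dx": 0,"dy": 0,"dz": 0,"wx": 0,"wy": 0,"wz": 0,"claw": 0.3},{"dx": 0,"dy": 0,"dz": -0.03,"wx": 0,"wy": 0,"wz": 0,"claw": 0.3},{"dx": -0.026,"dy": 0,"dz": -0.04,"wx": 0,"wy": 0,"wz": 0,"claw": 0.3},{"dx": -0.026,"dy": 0,"dz": -0.03,"wx": 0,"wy": 0,"wz": 0,"claw": 0.3},{"dx": -0.028,"dy": 0,"dz": 0,"wx": 0,"wy": 0,"wz": 0,"claw": 0.3},{"dx": 0,"dy": 0,"dz": 0,"wx": 0,"wy": 0,"wz": 0,"claw": 0.3},{"dx": 0,"dy": 0,"dz": 0,"wx": 0,"wy": 0,"wz": 0,"claw": 0.3},{"dx": 0,"dy": 0,"dz": 0,"wx": 0,"wy": 0,"wz": 0,"claw": 0.3}], "grip_force": 25}}

```text
clock: 33.05
tool_pos: [0.5564, -0.1694, 0.1881]
eef_rot: [0.996, -0.093, 0.001, 0.0]
contact_force: [0.7, 0.2, -0.9]
opening: 0.302
```

```bash
python3 -c "
from h import *
d=take('wrist','w8')"; python3 dl.py
```

```text
[ 0.5563 -0.1695  0.1879] -0.1869 0.3014190896261782 33.1 [ 0.001 -0.    -1.   ]
```

View pics/w8.png

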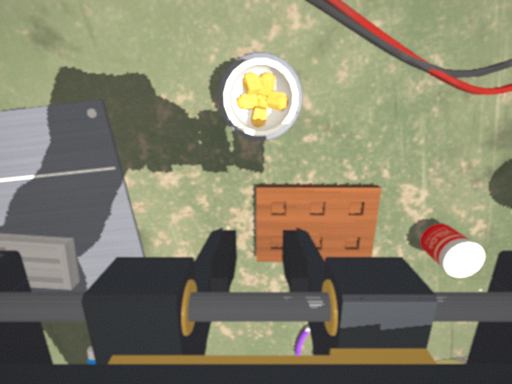

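The crucible holds the brass pile at (262,95), all six pockets are empty, and the tin at (450,250) has not been touched. Next I'll turn to the plate's yaw and move over the moulds, with one rim snapshot on the way.

>>> {"api": "drive_tool", "payload": {"commands": [{"dx": 0,"dy": 0,"dz": -0.02,"wx": 0,"wy": 0,"wz": -0.13,"claw": 0.6},{"dx": -0.0057,"dy": -0.0357,"dz": -0.004,"wx": 0,"wy": 0,"wz": 0,"claw": 0.6},{"dx": -0.0057,"dy": -0.0357,"dz": -0.004,"wx": 0,"wy": 0,"wz": 0,"claw": 0.6},{"dx": 0,"dy": 0,"dz": 0,"wx": 0,"wy": 0,"wz": 0,"claw": 0.6},{"dx": 0,"dy": 0,"dz": 0,"wx": 0,"wy": 0,"wz": 0,"claw": 0.6},{"dx": 0,"dy": 0,"dz": 0,"wx": 0,"wy": 0,"wz": 0,"claw": 0.6}]}}

```text
clock: 33.7
tool_pos: [0.5483, -0.0988, 0.2159]
eef_rot: [1.0, -0.029, 0.0, 0.001]
contact_force: [0.7, 0.6, 0.1]
opening: 0.601
```

```bash
python3 -c "
from h import *
d=take('wrist','w9'); print(proj(d,np.array([.6342,-.1854,.075])),proj(load('w8'),np.array([.6342,-.1854,.075])))"; python3 dl.py
```

```text
[348.12242575  84.03132156] [260.35406001  97.31378654]
[ 0.5482 -0.0991  0.2159] -0.0592 0.6000224281154914 33.75 [-0.    -0.001 -1.   ]
```

>>> {"api": "drive_tool", "payload": {"commands": [{"dx": -0.0057,"dy": -0.0357,"dz": -0.003,"wx": 0,"wy": 0,"wz": 0,"claw": 0.6},{"dx": -0.0057,"dy": -0.0357,"dz": -0.003,"wx": 0,"wy": 0,"wz": 0,"claw": 0.6},{"dx": -0.0057,"dy": -0.0357,"dz": -0.003,"wx": 0,"wy": 0,"wz": 0,"claw": 0.6},{"dx": -0.0057,"dy": -0.0357,"dz": -0.003,"wx": 0,"wy": 0,"wz": 0,"claw": 0.6},{"dx": -0.0057,"dy": -0.0357,"dz": -0.003,"wx": 0,"wy": 0,"wz": 0,"claw": 0.6},{"dx": -0.0057,"dy": -0.0357,"dz": 0,"wx": 0,"wy": 0,"wz": 0,"claw": 0.6},{"dx": -0.0057,"dy": -0.0357,"dz": 0,"wx": 0,"wy": 0,"wz": 0,"claw": 0.6},{"dx": -0.0057,"dy": -0.0357,"dz": 0,"wx": 0,"wy": 0,"wz": 0,"claw": 0.6},{"dx": 0,"dy": 0,"dz": 0,"wx": 0,"wy": 0,"wz": 0,"claw": 0.6},{"dx": 0,"dy": 0,"dz": 0,"wx": 0,"wy": 0,"wz": 0,"claw": 0.6},{"dx": 0,"dy": 0,"dz": 0,"wx": 0,"wy": 0,"wz": 0,"claw": 0.6}]}}

```text
clock: 34.85
tool_pos: [0.5194, 0.188, 0.2311]
eef_rot: [1.0, -0.03, 0.0, 0.001]
contact_force: [-0.2, -0.3, -0.4]
opening: 0.598
```

```bash
python3 -c "
from h import *
d=take('wrist','w10')"; python3 dl.py
```

```text
[0.5194 0.1879 0.2311] -0.0606 0.6006643912945366 34.9 [ 0.    -0.001 -1.   ]
```

View pics/w10.png

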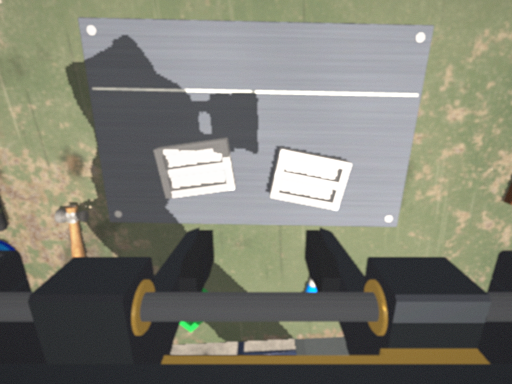

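The line runs (92,88)–(418,95). Left mould (A) corners: (155,148), (228,139), (235,190), (165,198). Right mould (B) corners: (281,149), (352,162), (342,211), (271,200).

```bash
cat > line.py <<'E'
from h import *
def line(d,u0,u1,v0,v1):
    g=d["color"].min(2).astype(float); P=[]
    for u in range(u0,u1):
        vc=v0+(v1-v0)*(u-u0)/(u1-u0); a=int(vc)-5
        w=g[a:a+11,u]; k=w-np.median(w)-15; k[k<0]=0
        if k.sum()>40: P.append((u,(k*np.arange(a,a+11)).sum()/k.sum()))
    P=np.array(P); W=np.array([onz(d,*p,.006)[:2] for p in P])
    vx,vy,x0,y0=cv2.fitLine(W.astype(np.float32),cv2.DIST_HUBER,0,.0005,.0005).ravel()
    n=np.array([vy,-vx]); n*=np.sign(n[0]); c=n@[x0,y0]; res=np.std(W@n-c)
    return n,c,np.arctan2(n[1],n[0]),res,len(P),W[0],W[-1]
E
python3 - <<'E'
from line import *
d=load("w10"); o=line(d,95,416,88,95); print(o)
n,c=o[0],o[1]; t=np.array([-n[1],n[0]])
for nm,cs in (("A",[(155,148),(228,139),(235,190),(165,198)]),("B",[(281,149),(352,162),(342,211),(271,200)])):
    W=np.array([onz(d,u,v,.024)[:2] for u,v in cs]); m=W.mean(0)
    e=W[0]-W[1]; print(nm,np.round(W,4).tolist(),"mid",m,"yaw rel line",np.arctan2(-e[0],e[1])-o[2],"s,t",m@n-c,m@t, "len",np.linalg.norm(e),np.linalg.norm(W[1]-W[2]))
s=np.array(r.get_state()["tool_pos"]); print("tool s,t",s[:2]@n-c,s[:2]@t)
E
# rim check of crucible
python3 - <<'E'
from ff import *
out=[]
for n,(u,v) in (("w8",(261,96)),("w9",(348,85))):
    d=load(n); g=cv2.GaussianBlur(d["color"],(3,3),0)
    sat=(g.max(2).astype(np.float32)-g.min(2)); 
    m=((sat<22)&(g.min(2)>110)).astype(np.uint8)
    w=np.zeros_like(m); cv2.circle(w,(u,v),48,1,-1); m&=w
    m=cv2.morphologyEx(m,cv2.MORPH_OPEN,np.ones((3,3)))
    cs,_=cv2.findContours(m,0,1); c=max(cs,key=cv2.contourArea); e=cv2.fitEllipse(cv2.convexHull(c)); print(n,e); out.append((d,*e[0]))
print(tri(out))
E
```

```text
(array([ 0.99686116, -0.07916927], dtype=float32), np.float32(0.5886023), np.float32(-0.079252206), np.float64(0.00021280715522471673), 315, array([0.62039299, 0.37754347]), array([ 0.59014317, -0.00494711]))
A [[0.5477, 0.3119], [0.5532, 0.2228], [0.4885, 0.22], [0.4833, 0.3103]] mid [0.51817017 0.26621497] yaw rel line 0.1402461600956313 s,t -0.09313463622414403 0.3064025140048126 len 0.08923897994842982 0.06467125686675401
B [[0.5373, 0.1598], [0.5159, 0.0732], [0.4514, 0.0835], [0.4723, 0.175]] mid [0.49420486 0.12290411] yaw rel line -0.1625820057605551 s,t -0.10567890573942346 0.16164417322977212 len 0.08920071592343005 0.06534029294863286
tool s,t -0.08574182485423498 0.22846458629537003
w8 ((261.6519470214844, 95.79875946044922), (81.20580291748047, 88.82483673095703), 2.062307357788086)
w9 ((341.21466064453125, 84.0765151977539), (77.59870147705078, 86.45722198486328), 27.597562789916992)
(array([ 0.63520264, -0.18697464,  0.04648158]), [np.float64(0.021433996384776464), np.float64(0.019864496129487052)])
```

>>> {"api": "drive_tool", "payload": {"commands": [{"dx": 0,"dy": 0,"dz": 0,"wx": 0,"wy": 0,"wz": 0.019,"claw": 0.4},{"dx": -0.0265,"dy": -0.026,"dz": 0.03,"wx": 0,"wy": 0,"wz": 0,"claw": 0.4},{"dx": -0.0265,"dy": -0.026,"dz": 0.03,"wx": 0,"wy": 0,"wz": 0,"claw": 0.4},{"dx": -0.0265,"dy": -0.026,"dz": 0.03,"wx": 0,"wy": 0,"wz": 0,"claw": 0.4},{"dx": 0,"dy": 0,"dz": 0.03,"wx": 0,"wy": 0,"wz": 0,"claw": 0.4},{"dx": 0,"dy": 0,"dz": 0.03,"wx": 0,"wy": 0,"wz": 0,"claw": 0.4},{"dx": 0,"dy": 0,"dz": 0.03,"wx": 0,"wy": 0,"wz": 0,"claw": 0.4},{"dx": 0,"dy": 0,"dz": 0.02,"wx": 0,"wy": 0,"wz": 0,"claw": 0.4},{"dx": 0,"dy": 0,"dz": 0.01,"wx": 0,"wy": 0,"wz": 0,"claw": 0.4},{"dx": 0,"dy": 0,"dz": 0,"wx": 0,"wy": 0,"wz": 0,"claw": 0.4},{"dx": 0,"dy": 0,"dz": 0,"wx": 0,"wy": 0,"wz": 0,"claw": 0.4}]}}

```text
clock: 36.0
tool_pos: [0.4461, 0.2739, 0.0218]
eef_rot: [0.999, -0.039, 0.001, -0.0]
contact_force: [-1.1, 0.7, 0.1]
opening: 0.398
```

```bash
cat > st.py <<'E'
from h import *
n=np.array([.99686,-.07917]);c=.5886;t=np.array([.07917,.99686])
s=r.get_state();p=s["tool_pos"];print("s,t,z",np.round([p[:2]@n-c,p[:2]@t,p[2]],4),"yaw err",round(yaw()+.0793,4),"F",np.round(s["contact_force"],1),s["opening"],s["clock"])
E
python3 st.py
```

```text
s,t,z [-0.1656  0.3084  0.0218] yaw err 0.0022 F [-1.1  0.7  0.1] 0.39826771978929726 36.0
```

>>> {"api": "drive_tool", "payload": {"commands": [{"dx": 0.008,"dy": 0,"dz": 0,"wx": 0,"wy": 0,"wz": 0.002,"claw": 0.4},{"dx": 0.008,"dy": 0,"dz": 0,"wx": 0,"wy": 0,"wz": 0,"claw": 0.4},{"dx": 0.008,"dy": 0,"dz": 0,"wx": 0,"wy": 0,"wz": 0,"claw": 0.4},{"dx": 0.008,"dy": 0,"dz": 0,"wx": 0,"wy": 0,"wz": 0,"claw": 0.4},{"dx": 0.008,"dy": 0,"dz": 0,"wx": 0,"wy": 0,"wz": 0,"claw": 0.4},{"dx": 0.008,"dy": 0,"dz": 0,"wx": 0,"wy": 0,"wz": 0,"claw": 0.4},{"dx": 0.008,"dy": 0,"dz": 0,"wx": 0,"wy": 0,"wz": 0,"claw": 0.4},{"dx": 0.008,"dy": 0,"dz": 0,"wx": 0,"wy": 0,"wz": 0,"claw": 0.4},{"dx": 0.008,"dy": 0,"dz": 0,"wx": 0,"wy": 0,"wz": 0,"claw": 0.4},{"dx": 0.006,"dy": 0,"dz": 0,"wx": 0,"wy": 0,"wz": 0,"claw": 0.4},{"dx": 0.002,"dy": 0,"dz": 0,"wx": 0,"wy": 0,"wz": 0,"claw": 0.4},{"dx": 0,"dy": 0,"dz": 0,"wx": 0,"wy": 0,"wz": 0,"claw": 0.4}]}}

```text
clock: 37.2
tool_pos: [0.5265, 0.2677, 0.0212]
eef_rot: [0.999, -0.039, 0.001, -0.0]
contact_force: [0.5, 0.2, 0.1]
opening: 0.4
```

```bash
python3 st.py; python3 -c "
from h import *
d=take('wrist','w11')
n=np.array([.99686,-.07917]);c=.5886;t=np.array([.07917,.99686])
for s_,t_ in((0,.38),(0,.25),(-.012,.306),(-.012,.351),(-.012,.261)): print(s_,t_,proj(d,np.array([*(n*(c+s_)+t*t_),.006 if s_==0 else .024])))"
```

```text
s,t,z [-0.085   0.3085  0.0212] yaw err 0.0005 F [0.5 0.2 0.1] 0.40008722759079385 37.2
0 0.38 [115.54937381  85.87996545]
0 0.25 [376.85520499  86.03924186]
-0.012 0.306 [264.90467417 112.82209407]
-0.012 0.351 [164.94240592 112.76830054]
-0.012 0.261 [364.81382722 112.87585902]
```

View pics/w11.png

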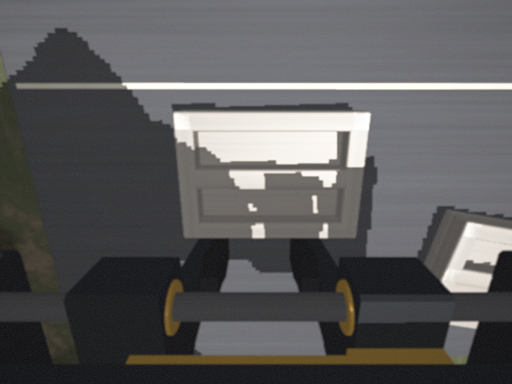

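The view shows the line at row 86, as projected. The mould's far edge is straight and parallel to it, at about row 110, columns 173–368. I'll check the edge profile.

Run:
```python
from h import *
d=load("w11"); g=d["color"].mean(2)
for u in (190,230,270,310,350): print(u,g[100:122,u-2:u+3].mean(1).round().astype(int).tolist())
n=np.array([.99686,-.07917]);c=.5886
for v in (107,108,109,112,113): print(v,[round(float(onz(d,271,v,z)[:2]@n-c),4) for z in(.006,.024)])
from line import line
d10=line(d,30,500,86,86); print(d10[:6], "line vs old", d10[2]+.0793, d10[1]-(.5886))
```

```text
190 [121, 120, 116, 98, 72, 58, 58, 58, 60, 73, 94, 132, 178, 214, 228, 230, 230, 231, 231, 228, 227, 229]
230 [121, 120, 121, 121, 121, 111, 87, 63, 59, 69, 89, 130, 177, 214, 231, 234, 234, 233, 232, 232, 231, 232]
270 [122, 120, 121, 120, 108, 77, 59, 59, 59, 69, 91, 129, 178, 218, 235, 239, 238, 237, 237, 237, 237, 238]
310 [122, 121, 120, 107, 79, 60, 60, 59, 61, 69, 88, 128, 179, 223, 239, 242, 241, 240, 240, 240, 240, 241]
350 [120, 119, 118, 115, 116, 116, 105, 83, 70, 75, 89, 126, 181, 227, 242, 244, 244, 243, 243, 242, 243, 244]
107 [-0.0101, -0.0095]
108 [-0.0105, -0.0099]
109 [-0.011, -0.0103]
112 [-0.0125, -0.0116]
113 [-0.013, -0.0121]
(array([ 0.99679834, -0.07995652], dtype=float32), np.float32(0.5885275), np.float32(-0.08004196), np.float64(0.00010350526093129582), 362, array([0.62035229, 0.37302075])) line vs old -0.0007419586 -7.247925e-05
```

>>> {"api": "drive_tool", "payload": {"commands": [{"dx": 0.002,"dy": 0,"dz": 0,"wx": 0,"wy": 0,"wz": 0,"claw": 0.4},{"dx": 0.002,"dy": 0,"dz": 0,"wx": 0,"wy": 0,"wz": 0,"claw": 0.4},{"dx": 0.002,"dy": 0,"dz": 0,"wx": 0,"wy": 0,"wz": 0,"claw": 0.4},{"dx": 0.002,"dy": 0,"dz": 0,"wx": 0,"wy": 0,"wz": 0,"claw": 0.4},{"dx": 0.002,"dy": 0,"dz": 0,"wx": 0,"wy": 0,"wz": 0,"claw": 0.4},{"dx": 0,"dy": 0,"dz": 0,"wx": 0,"wy": 0,"wz": 0,"claw": 0.4},{"dx": 0,"dy": 0,"dz": 0,"wx": 0,"wy": 0,"wz": 0,"claw": 0.4},{"dx": 0,"dy": 0,"dz": 0,"wx": 0,"wy": 0,"wz": 0,"claw": 0.4}]}}

```text
clock: 38.05
tool_pos: [0.5361, 0.267, 0.0213]
eef_rot: [0.999, -0.039, 0.001, -0.0]
contact_force: [1.2, -0.3, -0.1]
opening: 0.398
```

```bash
python3 st.py
cat > edge.py <<'E'
from line import *
import sys
def edge(d,us,v0,v1):
    g=d["color"].mean(2); n,c,*_=LN; o=[]
    for u in us:
        w=g[v0:v1,u-2:u+3].mean(1); k=np.where((w[:-1]<165)&(w[1:]>=165))[0]
        if len(k): 
            k=k[-1] if 0 else k[0]; v=v0+k+(165-w[k])/(w[k+1]-w[k]); o.append((u,round(v,1),round(float(onz(d,u,v,.024)[:2]@n-c)*1e3,2)))
    return o
n0=sys.argv[1]; u0,u1,v=map(int,sys.argv[2:5]); d=take("wrist",n0)
LN=line(d,u0,u1,v,v); print("line",LN[1:5])
us=[int(x) for x in sys.argv[5].split(",")]
print(edge(d,us,v+int(sys.argv[6]),v+int(sys.argv[7])))
g=d["color"].mean(2)
for u in us[::2]: print(u,g[v-14:v+20,u-2:u+3].mean(1).round().astype(int).tolist())
E
python3 edge.py w12 30 500 109 190,230,270,310,350 1 20
```

```text
s,t,z [-0.0753  0.3086  0.0213] yaw err 0.0008 F [ 1.2 -0.3 -0.1] 0.3978793880482929 38.05
line (np.float32(0.58874434), np.float32(-0.0791598), np.float64(0.001176575947386942), 452)
[(190, np.float64(111.9), -2.1), (230, np.float64(112.0), -2.13), (270, np.float64(111.9), -2.11), (310, np.float64(111.9), -2.1), (350, np.float64(111.9), -2.05)]
190 [121, 120, 120, 120, 121, 121, 119, 146, 227, 254, 255, 253, 206, 123, 81, 82, 121, 172, 217, 238, 243, 243, 244, 243, 243, 244, 243, 241, 239, 240, 241, 242, 240, 237]
270 [123, 121, 122, 122, 123, 121, 119, 141, 211, 243, 203, 149, 142, 127, 92, 81, 120, 168, 212, 234, 240, 240, 239, 239, 239, 239, 239, 239, 240, 240, 241, 242, 243, 243]
350 [124, 122, 122, 122, 121, 120, 118, 141, 225, 255, 255, 254, 229, 179, 122, 89, 116, 172, 223, 241, 246, 245, 245, 245, 245, 245, 245, 246, 246, 247, 248, 249, 250, 251]
```

>>> {"api": "drive_tool", "payload": {"commands": [{"dx": 0.001,"dy": 0,"dz": 0,"wx": 0,"wy": 0,"wz": 0,"claw": 0.4},{"dx": 0.001,"dy": 0,"dz": 0,"wx": 0,"wy": 0,"wz": 0,"claw": 0.4},{"dx": 0,"dy": 0,"dz": 0,"wx": 0,"wy": 0,"wz": 0,"claw": 0.4},{"dx": 0,"dy": 0,"dz": 0,"wx": 0,"wy": 0,"wz": 0,"claw": 0.4},{"dx": 0,"dy": 0,"dz": 0,"wx": 0,"wy": 0,"wz": 0,"claw": 0.4}]}}

```text
clock: 38.6
tool_pos: [0.5364, 0.267, 0.0212]
eef_rot: [0.999, -0.039, -0.001, 0.0]
contact_force: [-3.4, 1.1, 3.1]
opening: 0.399
```

```bash
python3 st.py
python3 - <<'E'
from h import *
d=take("wrist","w13"); g=d["color"].mean(2)
n=np.array([.99686,-.07917]);c=.5886
for u in (40,100,150,190,230,270,310,350,400,450,490): print(u,g[98:122,u-2:u+3].mean(1).round().astype(int).tolist())
for v in range(104,114,1): print(v,[round(float(onz(d,u,v,z)[:2]@n-c)*1e3,2) for u in (100,270,450) for z in(.006,.024)])
E
```

```text
s,t,z [-0.0751  0.3086  0.0212] yaw err 0.0015 F [-3.4  1.1  3.1] 0.39891524144730856 38.6
40 [59, 59, 58, 57, 65, 95, 130, 141, 141, 138, 122, 85, 59, 58, 59, 60, 59, 59, 59, 59, 60, 59, 59, 59]
100 [59, 60, 60, 58, 64, 91, 124, 143, 147, 145, 130, 96, 65, 60, 59, 61, 61, 60, 60, 60, 61, 61, 59, 61]
150 [122, 122, 123, 119, 132, 199, 251, 255, 254, 255, 254, 215, 140, 122, 124, 124, 124, 122, 110, 85, 72, 68, 68, 64]
190 [122, 124, 125, 122, 109, 103, 125, 146, 153, 151, 135, 101, 86, 113, 159, 203, 229, 236, 235, 233, 232, 232, 232, 231]
230 [123, 124, 124, 122, 127, 179, 245, 255, 252, 208, 141, 105, 89, 112, 157, 202, 229, 237, 238, 238, 237, 237, 237, 236]
270 [124, 124, 124, 123, 130, 168, 207, 199, 168, 148, 135, 108, 91, 111, 158, 206, 233, 241, 242, 241, 241, 240, 241, 241]
310 [124, 125, 125, 124, 122, 118, 120, 135, 144, 143, 133, 107, 89, 110, 158, 209, 237, 244, 245, 244, 244, 244, 244, 244]
350 [124, 123, 123, 122, 123, 154, 226, 251, 249, 202, 134, 102, 90, 110, 158, 214, 240, 246, 247, 247, 246, 246, 246, 247]
400 [123, 122, 120, 120, 121, 159, 238, 255, 255, 255, 255, 248, 180, 124, 119, 121, 122, 121, 123, 124, 125, 124, 123, 121]
450 [119, 118, 117, 116, 119, 154, 230, 254, 254, 254, 254, 243, 171, 120, 116, 118, 119, 119, 119, 121, 121, 121, 120, 117]
490 [118, 116, 115, 115, 113, 137, 210, 252, 254, 253, 252, 234, 163, 116, 115, 117, 116, 115, 118, 119, 121, 118, 118, 115]
104 [1.16, 1.63, 1.29, 1.74, 1.42, 1.86]
105 [0.68, 1.21, 0.8, 1.32, 0.93, 1.43]
106 [0.19, 0.78, 0.31, 0.89, 0.44, 1.0]
107 [-0.3, 0.35, -0.17, 0.46, -0.04, 0.57]
108 [-0.78, -0.08, -0.66, 0.03, -0.53, 0.15]
109 [-1.27, -0.51, -1.15, -0.4, -1.02, -0.29]
110 [-1.76, -0.94, -1.64, -0.83, -1.51, -0.72]
111 [-2.25, -1.37, -2.13, -1.26, -2.0, -1.15]
112 [-2.75, -1.8, -2.62, -1.7, -2.5, -1.58]
113 [-3.24, -2.24, -3.12, -2.13, -2.99, -2.02]
```

>>> {"api": "drive_tool", "payload": {"commands": [{"dx": 0.001,"dy": 0,"dz": 0,"wx": 0,"wy": 0,"wz": 0,"claw": 0.4},{"dx": 0,"dy": 0,"dz": 0,"wx": 0,"wy": 0,"wz": 0,"claw": 0.4},{"dx": 0,"dy": 0,"dz": 0,"wx": 0,"wy": 0,"wz": 0,"claw": 0.4},{"dx": 0,"dy": 0,"dz": 0,"wx": 0,"wy": 0,"wz": 0,"claw": 0.4}]}}

```text
clock: 39.05
tool_pos: [0.5389, 0.2668, 0.0211]
eef_rot: [0.999, -0.039, 0.001, -0.0]
contact_force: [-0.8, -0.1, -0.4]
opening: 0.401
```

```bash
python3 st.py
```

```text
s,t,z [-0.0725  0.3086  0.0211] yaw err 0.0009 F [-0.8 -0.1 -0.4] 0.40076680079695665 39.05
```

```bash
cat > e2.py <<'E'
from h import *
import sys
def prof(d,u,th,v0,v1,rise):
    w=d["color"].mean(2)[v0:v1,u-2:u+3].mean(1)
    k=np.where((w[:-1]<th)&(w[1:]>=th) if rise else (w[:-1]>=th)&(w[1:]<th))[0]
    if not len(k): return None
    k=k[-1]; return v0+k+(th-w[k])/(w[k+1]-w[k])
n=np.array([.99686,-.07917]);c=.5886
d=take("wrist",sys.argv[1]); v0,v1=int(sys.argv[2]),int(sys.argv[3])
S=lambda u,v,z: round(float(onz(d,u,v,z)[:2]@n-c)*1e3,2)
for u in map(int,sys.argv[4].split(",")):   # line: both borders
    a=prof(d,u,185,v0-20,v1,True);b=prof(d,u,185,v0-20,v1,False)
    if a and b: print("line",u,round(a,1),round(b,1),S(u,(a+b)/2,.006))
for u in map(int,sys.argv[5].split(",")):
    e=prof(d,u,160,v0,v1,True)
    print("edge",u,e and round(e,1), e and S(u,e,.024), d["color"].mean(2)[v0-6:v1,u-2:u+3].mean(1).round().astype(int).tolist() if len(sys.argv)>6 else "")
E
python3 e2.py w14 107 120 150,400,450 190,230,270,310,350 1
```

```text
line 150 108.4 114.2 0.24
line 400 108.5 114.9 0.15
line 450 108.6 114.8 0.18
edge 190 111.9 0.82 [123, 122, 121, 108, 80, 60, 59, 71, 93, 109, 125, 163, 212, 236, 243, 243, 243, 243, 243]
edge 230 112.0 0.82 [124, 115, 95, 70, 60, 60, 60, 70, 93, 109, 123, 162, 208, 231, 237, 237, 237, 236, 237]
edge 270 111.9 0.86 [125, 125, 124, 123, 112, 84, 63, 70, 92, 108, 124, 164, 211, 235, 241, 242, 241, 240, 241]
edge 310 111.9 0.88 [126, 126, 124, 110, 79, 60, 61, 71, 91, 106, 123, 164, 215, 239, 244, 244, 244, 244, 244]
edge 350 111.8 0.92 [125, 125, 113, 94, 82, 79, 76, 73, 90, 105, 122, 167, 221, 242, 247, 246, 246, 246, 246]
```

A's far edge is parallel to the line and within its width, +0.7 mm from the middle. I'll back off and go to mould B.

>>> {"api": "drive_tool", "payload": {"commands": [{"dx": -0.02,"dy": 0,"dz": 0,"wx": 0,"wy": 0,"wz": 0,"claw": 0.4},{"dx": -0.03,"dy": 0,"dz": 0,"wx": 0,"wy": 0,"wz": 0,"claw": 0.4},{"dx": -0.02,"dy": 0,"dz": -0.03,"wx": 0,"wy": 0,"wz": 0,"claw": 0.4},{"dx": -0.022,"dy": 0.02,"dz": -0.03,"wx": 0,"wy": 0,"wz": 0,"claw": 0.4},{"dx": -0.02,"dy": 0.03,"dz": 0,"wx": 0,"wy": 0,"wz": 0,"claw": 0.4},{"dx": 0,"dy": 0.03,"dz": 0,"wx": 0,"wy": 0,"wz": 0,"claw": 0.4},{"dx": 0,"dy": 0.03,"dz": 0,"wx": 0,"wy": 0,"wz": 0,"claw": 0.4},{"dx": 0,"dy": 0.037,"dz": 0,"wx": 0,"wy": 0,"wz": 0,"claw": 0.4},{"dx": 0,"dy": 0,"dz": 0,"wx": 0,"wy": 0,"wz": 0,"claw": 0.4},{"dx": 0,"dy": 0,"dz": 0,"wx": 0,"wy": 0,"wz": 0,"claw": 0.4},{"dx": 0,"dy": 0,"dz": 0,"wx": 0,"wy": 0,"wz": 0,"claw": 0.4}]}}

```text
clock: 40.2
tool_pos: [0.4162, 0.1303, 0.0813]
eef_rot: [0.999, -0.039, 0.001, -0.001]
contact_force: [-0.7, 0.8, -0.1]
opening: 0.399
```

```bash
python3 st.py
python3 - <<'E'
from h import *
n=np.array([.99686,-.07917]);c=.5886;t=np.array([.07917,.99686])
d=take("wrist","w15"); h=hsv(d)
m=((h[...,1]<45)&(h[...,2]>165)).astype(np.uint8); m[:, :][230:]=0
m=cv2.morphologyEx(m,cv2.MORPH_CLOSE,np.ones((9,9)));m=cv2.morphologyEx(m,cv2.MORPH_OPEN,np.ones((5,5)))
for c_ in cv2.findContours(m,0,1)[0]:
    if cv2.contourArea(c_)<1500: continue
    b=cv2.boxPoints(cv2.minAreaRect(c_)); W=[onz(d,*p,.024)[:2] for p in b]
    print(cv2.contourArea(c_),b.round(0).tolist(),[[round(float(w@n-c),4),round(float(w@t),4)] for w in W])
E
```

```text
s,t,z [-0.184   0.1628  0.0813] yaw err 0.0021 F [-0.7  0.8 -0.1] 0.39870771389539744 40.2
12591.0 [[174.0, 132.0], [194.0, 29.0], [338.0, 58.0], [317.0, 161.0]] [[-0.1264, 0.2202], [-0.0656, 0.2021], [-0.0815, 0.1142], [-0.146, 0.1228]]
2303.5 [[-0.0, 0.0], [101.0, 0.0], [101.0, 24.0], [0.0, 24.0]] [[-0.0506, 0.3149], [-0.0505, 0.2557], [-0.0629, 0.2578], [-0.063, 0.3184]]
```

>>> {"api": "drive_tool", "payload": {"commands": [{"dx": 0,"dy": -0.002,"dz": 0.02,"wx": 0,"wy": 0,"wz": 0.001,"claw": 0.4},{"dx": 0,"dy": 0,"dz": 0.02,"wx": 0,"wy": 0,"wz": 0,"claw": 0.4},{"dx": 0,"dy": 0,"dz": 0.02,"wx": 0,"wy": 0,"wz": 0,"claw": 0.4},{"dx": 0,"dy": 0,"dz": 0,"wx": 0,"wy": 0,"wz": 0,"claw": 0.4},{"dx": 0.008,"dy": 0,"dz": 0,"wx": 0,"wy": 0,"wz": 0,"claw": 0.4},{"dx": 0.008,"dy": 0,"dz": 0,"wx": 0,"wy": 0,"wz": 0,"claw": 0.4},{"dx": 0.008,"dy": 0,"dz": 0,"wx": 0,"wy": 0,"wz": 0,"claw": 0.4},{"dx": 0.008,"dy": 0,"dz": 0,"wx": 0,"wy": 0,"wz": 0,"claw": 0.4}]}}

```text
clock: 41.05
tool_pos: [0.4573, 0.131, 0.0318]
eef_rot: [0.999, -0.04, -0.012, 0.005]
contact_force: [-4.8, -0.4, 4.0]
opening: 0.402
```

>>> {"api": "drive_tool", "payload": {"commands": [{"dx": 0.008,"dy": 0,"dz": 0,"wx": 0,"wy": 0,"wz": 0,"claw": 0.4},{"dx": 0.008,"dy": 0,"dz": 0,"wx": 0,"wy": 0,"wz": 0,"claw": 0.4},{"dx": 0.008,"dy": 0,"dz": 0,"wx": 0,"wy": 0,"wz": 0,"claw": 0.4},{"dx": 0.008,"dy": 0,"dz": 0,"wx": 0,"wy": 0,"wz": 0,"claw": 0.4},{"dx": 0.008,"dy": 0,"dz": 0,"wx": 0,"wy": 0,"wz": 0,"claw": 0.4},{"dx": 0.008,"dy": 0,"dz": 0,"wx": 0,"wy": 0,"wz": 0,"claw": 0.4},{"dx": 0.008,"dy": 0,"dz": 0,"wx": 0,"wy": 0,"wz": 0,"claw": 0.4},{"dx": 0.006,"dy": 0,"dz": 0,"wx": 0,"wy": 0,"wz": 0,"claw": 0.4},{"dx": 0.004,"dy": 0,"dz": 0,"wx": 0,"wy": 0,"wz": 0,"claw": 0.4},{"dx": 0,"dy": 0,"dz": 0,"wx": 0,"wy": 0,"wz": 0,"claw": 0.4},{"dx": 0,"dy": 0,"dz": 0,"wx": 0,"wy": 0,"wz": 0,"claw": 0.4}]}}

```text
clock: 42.15
tool_pos: [0.5231, 0.1264, 0.0302]
eef_rot: [0.999, -0.04, -0.012, 0.004]
contact_force: [-5.1, -0.9, 4.4]
opening: 0.403
```

```bash
python3 st.py; python3 e2.py w16 100 122 60,400,450,490 190,230,270,310,350 1
```

```text
s,t,z [-0.0771  0.1674  0.0302] yaw err -0.0001 F [-5.1 -0.9  4.4] 0.40332507610256946 42.15
line 400 97.5 103.9 0.16
line 450 97.6 103.8 0.15
line 490 97.7 103.7 0.15
edge 190 111.5 -4.02 [123, 123, 120, 142, 219, 253, 254, 254, 254, 241, 173, 111, 78, 60, 68, 83, 101, 138, 187, 223, 235, 237, 236, 235, 233, 234, 233, 233]
edge 230 111.4 -4.02 [124, 121, 121, 144, 225, 255, 255, 255, 255, 247, 171, 86, 58, 61, 68, 83, 102, 138, 189, 227, 240, 242, 242, 241, 240, 240, 240, 240]
edge 270 111.4 -4.01 [125, 123, 120, 147, 231, 255, 255, 255, 255, 251, 161, 71, 57, 60, 68, 83, 102, 140, 193, 232, 245, 246, 245, 245, 244, 244, 245, 245]
edge 310 111.3 -4.0 [125, 123, 122, 149, 235, 255, 255, 255, 255, 206, 92, 56, 58, 62, 69, 83, 101, 140, 199, 238, 249, 249, 248, 248, 248, 248, 247, 248]
edge 350 112.0 -4.3 [126, 123, 120, 145, 232, 255, 255, 255, 255, 251, 183, 126, 125, 129, 128, 126, 127, 140, 160, 172, 175, 169, 164, 160, 157, 155, 154, 152]
```

View pics/w16.png

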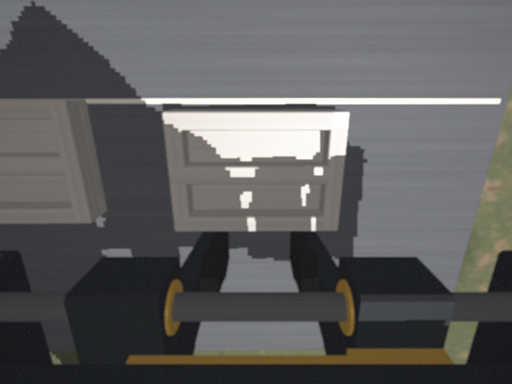

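B has squared up to the line, with its far edge at row 111.4 about 4.1 mm short, and A is visible at left. The tool stands 9 mm high and slightly tilted, so I'll check why before the last push.

Run:
```python
from h import *
s=r.get_state(); print(np.round(s["q"],3)); m=R.from_quat(s["eef_rot"]).as_matrix(); print(m.round(4))
y=-.0793; T=np.array([[np.cos(y),np.sin(y),0],[np.sin(y),-np.cos(y),0],[0,0,-1]])
print("tool-frame rotvec to target",(R.from_matrix(m).inv()*R.from_matrix(T)).as_rotvec().round(4))
```

```text
[-0.259  0.941 -0.107  1.938  0.291  0.303 -2.253]
[[ 0.9966 -0.079  -0.0233]
 [-0.0792 -0.9968 -0.0074]
 [-0.0226  0.0092 -0.9997]]
tool-frame rotvec to target [0.0092 0.0226 0.0001]
```

>>> {"api": "drive_tool", "payload": {"commands": [{"dx": -0.01,"dy": 0,"dz": 0,"wx": 0,"wy": 0,"wz": 0,"claw": 0.4},{"dx": -0.01,"dy": 0,"dz": 0,"wx": 0,"wy": 0,"wz": 0,"claw": 0.4},{"dx": 0,"dy": 0,"dz": 0,"wx": 0,"wy": 0,"wz": 0,"claw": 0.4},{"dx": 0,"dy": 0,"dz": 0,"wx": 0,"wy": 0,"wz": 0,"claw": 0.4}]}}

```text
clock: 42.6
tool_pos: [0.5046, 0.1287, 0.0305]
eef_rot: [0.999, -0.039, -0.01, 0.004]
contact_force: [0.4, 0.0, -0.4]
opening: 0.4
```

```bash
python3 st.py
python3 - <<'E'
from h import *
m=R.from_quat(r.get_state()["eef_rot"]).as_matrix()
y=-.0793; T=np.array([[np.cos(y),np.sin(y),0],[np.sin(y),-np.cos(y),0],[0,0,-1]])
print("rotvec to target",(R.from_matrix(m).inv()*R.from_matrix(T)).as_rotvec().round(4))
E
```

```text
s,t,z [-0.0958  0.1682  0.0305] yaw err 0.0007 F [ 0.4  0.  -0.4] 0.39959639397935076 42.6
rotvec to target [0.0081 0.0196 0.0008]
```

>>> {"api": "drive_tool", "payload": {"commands": [{"dx": 0,"dy": 0,"dz": 0,"wx": 0.008,"wy": 0.0195,"wz": 0.001,"claw": 0.4},{"dx": 0,"dy": 0,"dz": 0.0095,"wx": 0,"wy": 0,"wz": 0,"claw": 0.4},{"dx": 0,"dy": 0,"dz": 0,"wx": 0,"wy": 0,"wz": 0,"claw": 0.4},{"dx": 0,"dy": 0,"dz": 0,"wx": 0,"wy": 0,"wz": 0,"claw": 0.4},{"dx": 0,"dy": 0,"dz": 0,"wx": 0,"wy": 0,"wz": 0,"claw": 0.4}]}}

```text
clock: 43.1
tool_pos: [0.5044, 0.1284, 0.0207]
eef_rot: [0.999, -0.04, -0.001, 0.0]
contact_force: [-0.9, -0.5, 0.5]
opening: 0.402
```

```bash
python3 st.py
python3 - <<'E'
from h import *
m=R.from_quat(r.get_state()["eef_rot"]).as_matrix()
y=-.0793; T=np.array([[np.cos(y),np.sin(y),0],[np.sin(y),-np.cos(y),0],[0,0,-1]])
print("rotvec to target",(R.from_matrix(m).inv()*R.from_matrix(T)).as_rotvec().round(4))
E
```

```text
s,t,z [-0.0959  0.1679  0.0207] yaw err -0.0008 F [-0.9 -0.5  0.5] 0.40237077320700976 43.1
rotvec to target [ 0.0004  0.0012 -0.0008]
```

>>> {"api": "drive_tool", "payload": {"commands": [{"dx": 0.004,"dy": 0,"dz": 0,"wx": 0,"wy": 0,"wz": 0,"claw": 0.4},{"dx": 0.004,"dy": 0,"dz": 0,"wx": 0,"wy": 0,"wz": 0,"claw": 0.4},{"dx": 0.004,"dy": 0,"dz": 0,"wx": 0,"wy": 0,"wz": 0,"claw": 0.4},{"dx": 0.004,"dy": 0,"dz": 0,"wx": 0,"wy": 0,"wz": 0,"claw": 0.4},{"dx": 0.003,"dy": 0,"dz": 0,"wx": 0,"wy": 0,"wz": 0,"claw": 0.4},{"dx": 0.0035,"dy": 0,"dz": 0,"wx": 0,"wy": 0,"wz": 0,"claw": 0.4},{"dx": 0,"dy": 0,"dz": 0,"wx": 0,"wy": 0,"wz": 0,"claw": 0.4},{"dx": 0,"dy": 0,"dz": 0,"wx": 0,"wy": 0,"wz": 0,"claw": 0.4},{"dx": 0,"dy": 0,"dz": 0,"wx": 0,"wy": 0,"wz": 0,"claw": 0.4}]}}

```text
clock: 44.0
tool_pos: [0.5248, 0.1264, 0.0207]
eef_rot: [0.999, -0.04, -0.002, 0.001]
contact_force: [-5.3, 0.6, 3.5]
opening: 0.4
```

```bash
python3 st.py; python3 e2.py w17 109 125 60,400,450,490 190,230,270,310 1
```

```text
s,t,z [-0.0755  0.1676  0.0207] yaw err -0.0003 F [-5.3  0.6  3.5] 0.39975223128992965 44.0
line 400 102.3 108.9 0.05
line 450 102.4 108.8 0.04
line 490 102.5 108.7 0.03
edge 190 112.2 -2.15 [229, 254, 255, 252, 197, 115, 79, 82, 107, 149, 195, 225, 235, 236, 235, 234, 233, 233, 233, 233, 233, 233]
edge 230 112.2 -2.14 [233, 254, 253, 206, 135, 108, 82, 81, 108, 150, 199, 229, 239, 241, 240, 240, 240, 239, 239, 240, 239, 239]
edge 270 112.2 -2.13 [231, 248, 207, 145, 131, 113, 82, 81, 106, 151, 204, 234, 243, 244, 244, 244, 243, 243, 244, 244, 245, 245]
edge 310 112.1 -2.13 [131, 139, 142, 141, 134, 112, 82, 80, 107, 152, 208, 238, 246, 248, 247, 247, 246, 246, 246, 247, 248, 248]
```

>>> {"api": "drive_tool", "payload": {"commands": [{"dx": 0.0004,"dy": 0,"dz": 0,"wx": 0,"wy": 0,"wz": 0,"claw": 0.4},{"dx": 0,"dy": 0,"dz": 0,"wx": 0,"wy": 0,"wz": 0,"claw": 0.4},{"dx": 0,"dy": 0,"dz": 0,"wx": 0,"wy": 0,"wz": 0,"claw": 0.4},{"dx": 0,"dy": 0,"dz": 0,"wx": 0,"wy": 0,"wz": 0,"claw": 0.4}]}}

```text
clock: 44.45
tool_pos: [0.5271, 0.1264, 0.0207]
eef_rot: [0.999, -0.04, -0.001, 0.0]
contact_force: [-1.7, 0.4, -0.0]
opening: 0.402
```

```bash
python3 st.py
```

```text
s,t,z [-0.0732  0.1677  0.0207] yaw err -0.001 F [-1.7  0.4 -0. ] 0.4018118898531152 44.45
```

```bash
python3 e2.py w18 108 125 60,400,450,490 190,230,270,310
```

```text
line 400 106.7 113.4 0.14
line 450 106.9 113.3 0.1
line 490 107.0 113.2 0.08
edge 190 112.1 0.19 
edge 230 112.1 0.19 
edge 270 112.0 0.17 
edge 310 112.0 0.16
```

>>> {"api": "drive_tool", "payload": {"commands": [{"dx": -0.01,"dy": 0,"dz": 0,"wx": 0,"wy": 0,"wz": 0,"claw": 0.4},{"dx": -0.03,"dy": 0,"dz": 0,"wx": 0,"wy": 0,"wz": 0,"claw": 0.4},{"dx": -0.01,"dy": 0,"dz": -0.03,"wx": 0,"wy": 0,"wz": 0,"claw": 0.4},{"dx": 0,"dy": -0.02,"dz": -0.04,"wx": 0,"wy": 0,"wz": 0,"claw": 0.4},{"dx": 0.02,"dy": -0.02,"dz": -0.04,"wx": 0,"wy": 0,"wz": 0,"claw": 0.4},{"dx": 0.03,"dy": -0.02,"dz": -0.04,"wx": 0,"wy": 0,"wz": 0,"claw": 0.4},{"dx": 0.02,"dy": 0,"dz": 0,"wx": 0,"wy": 0,"wz": 0,"claw": 0.4},{"dx": 0,"dy": 0,"dz": 0,"wx": 0,"wy": 0,"wz": 0,"claw": 0.4},{"dx": 0,"dy": 0,"dz": 0,"wx": 0,"wy": 0,"wz": 0,"claw": 0.4},{"dx": 0,"dy": 0,"dz": 0,"wx": 0,"wy": 0,"wz": 0,"claw": 0.4}]}}

```text
clock: 45.5
tool_pos: [0.5479, 0.183, 0.167]
eef_rot: [0.999, -0.04, -0.002, 0.001]
contact_force: [-0.1, -0.5, -0.3]
opening: 0.398
```

```bash
python3 -c "
from h import *
take('wrist','w19')"; python3 st.py
```

```text
s,t,z [-0.0568  0.2259  0.167 ] yaw err -0.0004 F [ 0.3 -0.6  0.5] 0.3980112214572987 45.55
```

View pics/w19.png

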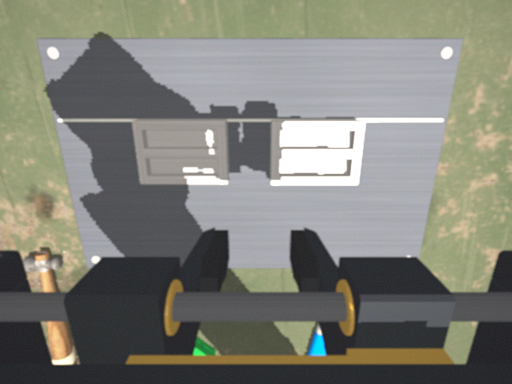

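B's edge is within 0.1 mm of the line middle, and both moulds sit square on the line. Last I'll put the camera straight above the crucible for a level and centring check.

>>> {"api": "drive_tool", "payload": {"commands": [{"dx": 0.003,"dy": 0.03,"dz": -0.01,"wx": 0,"wy": 0,"wz": 0,"claw": 0.4},{"dx": 0.003,"dy": 0.04,"dz": -0.01,"wx": 0,"wy": 0,"wz": 0,"claw": 0.4},{"dx": 0.003,"dy": 0.04,"dz": -0.01,"wx": 0,"wy": 0,"wz": 0,"claw": 0.4},{"dx": 0.003,"dy": 0.04,"dz": 0,"wx": 0,"wy": 0,"wz": 0,"claw": 0.4},{"dx": 0.004,"dy": 0.04,"dz": 0,"wx": 0,"wy": 0,"wz": 0,"claw": 0.4},{"dx": 0.004,"dy": 0.04,"dz": 0,"wx": 0,"wy": 0,"wz": 0,"claw": 0.4},{"dx": 0.005,"dy": 0.04,"dz": 0,"wx": 0,"wy": 0,"wz": 0,"claw": 0.4},{"dx": 0.005,"dy": 0.04,"dz": 0,"wx": 0,"wy": 0,"wz": 0,"claw": 0.4},{"dx": 0.005,"dy": 0.05,"dz": 0,"wx": 0,"wy": 0,"wz": 0,"claw": 0.4},{"dx": 0,"dy": 0,"dz": 0,"wx": 0,"wy": 0,"wz": 0,"claw": 0.4},{"dx": 0,"dy": 0,"dz": 0,"wx": 0,"wy": 0,"wz": 0,"claw": 0.4},{"dx": 0,"dy": 0,"dz": 0,"wx": 0,"wy": 0,"wz": 0,"claw": 0.4}]}}

```text
clock: 46.75
tool_pos: [0.5554, -0.176, 0.1976]
eef_rot: [0.999, -0.039, -0.001, -0.001]
contact_force: [-0.4, 0.6, 0.2]
opening: 0.404
```

```bash
python3 dl.py
python3 - <<'E'
from h import *
d=take("wrist","w20"); print("cam",d["cw"][:3,3]); d=load("w20")
uv=proj(d,np.array([.6342,-.1854,.075])); print(uv)
u,v=map(int,uv); a=d["color"][v-60:v+60,u-60:u+60]
cv2.imwrite("pics/w20c.png",cv2.resize(a,None,fx=5,fy=5,interpolation=2)[...,::-1])
E
```

```text
[ 0.5554 -0.176   0.1976] -0.0781 0.4043874146801174 46.75 [-0.002  0.001 -1.   ]
cam [ 0.63540695 -0.18214863  0.33222313]
[262.89540334  96.88973518]
```

View pics/w20c.png

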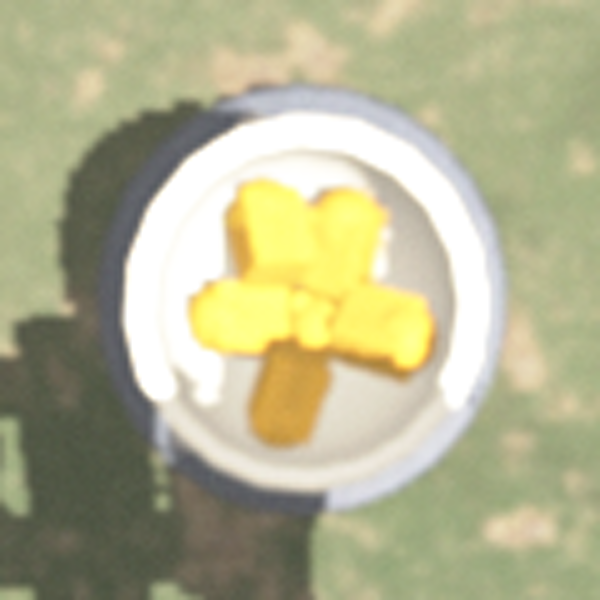

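The crop shows six brass pieces in the crucible. The rim spans x 123–493, y 110–490 and the foot disc x 100–503, y 85–510, nearly concentric. I'll put numbers on that and check the moulds once more.

Run:
```python
from h import *
d=load("w20")
rim=(202+(123+493)/10,36+(110+490)/10); foot=(202+(100+503)/10,36+(85+510)/10)
print("rim",onz(d,*rim,.075).round(4),"foot",onz(d,*foot,.008).round(4))
for x in ((123,300),(493,300),(308,110),(308,490)): print(onz(d,202+x[0]/5,36+x[1]/5,.075).round(4)-onz(d,*rim,.075).round(4))
t=take("top","t2"); n=np.array([.99686,-.07917]);c=.5886;T=np.array([.07917,.99686])
a=load("t1")
for tt,nm in ((.303,"A"),(.162,"B")):
    p=proj(t,np.array([*(n*(c-.032)+T*tt),.024])).round().astype(int); print(nm,p, t["color"][p[1]-16:p[1]+17,p[0]-1:p[0]+2].mean((1,2)).round().astype(int).tolist())
h=hsv(t);m=(h[...,0]<8)&(h[...,1]>150)&(h[...,2]>90)
print([ (c_.round(1)) for c_,s in blobs(t,m,10) if abs(c_[0]-340)<15],[ (c_.round(1)) for c_,s in blobs(a,(lambda h:(h[...,0]<8)&(h[...,1]>150)&(h[...,2]>90))(hsv(a)),10) if abs(c_[0]-340)<15])
```

```text
rim [ 0.6349 -0.1861  0.075 ] foot [ 0.6354 -0.1857  0.008 ]
[0.0025 0.0318 0.    ]
[-0.0025 -0.0317  0.    ]
[ 0.0298 -0.0021  0.    ]
[-0.0323  0.0024  0.    ]
A [144 164] [142, 147, 147, 148, 145, 144, 239, 239, 212, 216, 236, 239, 238, 236, 243, 240, 238, 202, 233, 238, 238, 238, 224, 234, 242, 184, 145, 145, 143, 144, 144, 143, 143]
B [187 167] [142, 146, 144, 142, 143, 145, 215, 235, 243, 201, 234, 239, 239, 239, 228, 238, 241, 181, 233, 239, 239, 239, 211, 234, 241, 191, 143, 144, 138, 137, 119, 116, 97]
[] [array([348.4, 156.8]), array([333.1, 212.3])]
```

Run:
```python
from h import *
for k in("w2","w8","w20"):
    d=load(k);h=hsv(d);m=((h[...,0]<6)|(h[...,0]>174))&(h[...,1]>170)&(h[...,2]>70)
    print(k,[(c.round(1),onz(d,*c,.025).round(3)) for c,s in blobs(d,m,60)])
d=take("scene","s2");h=hsv(d);m=((h[...,0]<6)|(h[...,0]>174))&(h[...,1]>150)&(h[...,2]>60)
print([(c.round(1),s[4]) for c,s in blobs(d,m,20)],proj(d,np.array([.428,-.375,.025])))
```

```text
w2 [(array([163.2,  15.1]), array([ 0.752, -0.215,  0.025])), (array([204.7,  38.3]), array([ 0.721, -0.255,  0.025])), (array([256.5,  71.1]), array([ 0.677, -0.306,  0.025])), (array([391.6, 104.3]), array([ 0.609, -0.46 ,  0.025])), (array([327.2, 233.3]), array([ 0.451, -0.363,  0.025]))]
w8 [(array([338.3,   4. ]), array([ 0.7  , -0.27 ,  0.025])), (array([377.3,  31.3]), array([ 0.671, -0.304,  0.025])), (array([469.2,  84.6]), array([ 0.607, -0.39 ,  0.025])), (array([434.3, 236.4]), array([ 0.444, -0.357,  0.025])), (array([445.7, 243.7]), array([ 0.432, -0.37 ,  0.025]))]
w20 [(array([380.4,  46.8]), array([ 0.672, -0.304,  0.025])), (array([466.6, 108.2]), array([ 0.606, -0.397,  0.025])), (array([414.7, 245.5]), array([ 0.448, -0.358,  0.025]))]
[(array([203.5, 136.9]), np.int32(22)), (array([346.3, 182.4]), np.int32(121)), (array([364.8, 229.2]), np.int32(25)), (array([394.6, 238.3]), np.int32(49)), (array([324.7, 248.3]), np.int32(109)), (array([406.5, 322. ]), np.int32(20))] [326.20932454 243.76785193]
```

The tin is still in its original place. I'll hand the job in.

```bash
python3 -c "
from plant import r
print(r.get_state()['clock']); print(r.finish_job())"
```

```text
46.9
the job is handed in; nothing more can be done
None
```

The job is done and handed in at 46.9 s of the 208 s allowed; the interface gave no verdict.

- **Crucible:** it was set in the stand ring first. Seen from straight above, the rim centre is within about 0.7 mm of the stand foot's centre. The rim looks level, though I judged that from its outline and did not measure tilt directly. An earlier two-view rim fit put its height at 46 mm where 75 mm was expected. I put that down to the outer wall being counted in the outline and did not rely on it.
- **Brass:** all six pieces were in the tray. The last view shows all six in the crucible, and the pockets were empty.
- **Moulds:** both were slid, not lifted, and both ended parallel to the line. The far edge of A is about 0.7 mm past the middle of the line, still inside its 2.4 mm width. B is within about 0.1 mm of the middle. The last top view showed both still in place.
- **Red tin:** not touched. In the last top view my red mask did not find it, probably because the arm was in the way. The wrist and scene views show it in its original place.
- **Problems:** when I lowered the tool behind B, it stood 9 mm high and slightly tilted near its inner reach. I backed off and levelled it before the last 4 mm of that push. I saw no knock to a mould and no grip slip.
- **Pictures:** I viewed 16, two past the budget of 14.

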